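# Turn the settled ink bottle over and stand it back up

### The arm

A 6-joint arm with a two-finger parallel gripper is mounted at the origin on the work surface. World frame = base frame: x ahead of the robot, y to its left, z up, the work surface at z = 0. Lengths are in m, angles in rad, forces in N, time in s.
With the tool pointing down it reaches from about 0.25 to 0.725 m from the base axis. Payload 4 kg.
Tool frame: the origin (TCP) lies at the very end of the fingers, on their centre line; the grasp point (between the pads) lies 19 mm behind it; z points along the fingers, y is the line along which they close (so a half turn about z gives the same grasp; the last joint's range is limited). The gripper opens to 85 mm and grips with 20 to 120 N. Pads are 22 mm wide; open, the fingers measure 114 mm over their backs; the gripper's body (76 mm by 85 mm) begins 54 mm behind the grasp point. The pads swing forward as they close: fully open they stand 13 mm farther back than shut.
Start: joints at [-1.34, 0.241, 0.005, 1.335, 0, 1.571], TCP at [0.114, -0.487, 0.204] pointing down, gripper open.
Joint ranges: [-2.72, 2.72], [-1.05, 1.87], [-1.09, 1.28], [-1.99, 2.15], [-1.42, 1.44], [-3.14, 3.14]. Speed limits (rad/s): [2.79, 2.79, 3.14, 3.14, 3.14, 3.14].

### API

Orientations are given as a unit quaternion [x, y, z, w].
In Python, from workcell import * gives the robot as it stands. The module is installed in compiled form; this text tells all that it offers.
- The arm moves only by the tool send_rows, never from a script. Its argument "steps" is text: rows parted by semicolons, each of 7 numbers parted by spaces: the opening, from -1 (shut) to 1 (fully open), then the shift along the world's x, y, z in m, then the turn, a rotation vector about the world's x, y, z in rad. A call has exactly 5 rows; each row shifts and turns the commanded pose from where the row before left it; what a row does not reach is not made up. A row lasts 1/12 s, in which the tool goes at most 41.7 mm and 7.16 degrees, less where a joint would pass 70% of its speed; a pose out of reach is approached as far as the arm can. A call is refused whole if a number of a shift passes 0.0417 or a number of a turn 0.125, either way. A call with a gripper value outside its range is refused whole. The fingers move at their own pace and stop on an object; the grip force is fixed at half the most. Time passes only in rows, so rows that do not move let the fingers close, or fill a call up. It gives the time, the measured TCP pose, the force, the opening and the grip force at its end, in the units of the state.
- get_obs(): the state, without advancing time (a new reading comes with each control period).
- camera(name): name is "side" or "top"; returns a dict with "frame" (400x640x3 uint8, red, green, blue), "range_z" (400x640 float32, m along the optical axis (not along the pixel's ray), 0 where there is no reading), "camera_matrix" (3x3 intrinsics, pixels), "k1" (the pictures are not rectified: a ray, as slopes to the right and down, at radius r is drawn at 1 + k1 r^2 times it, then the intrinsics apply), "extrinsics" (4x4, takes a point from world to camera coordinates). Camera axes: x right, y down, z forward; pixel columns grow to the right and rows downward; lengths in m; the calibration is good to about 2 mm. A picture is of the moment at which its call begins.
- job_done(): hands the job in; it is judged then, once.
The state is a dict: "clock": time; "joint_pos": joint angles; "joint_vel": joint speeds; "tau": joint torques, N m; "eef_pos": TCP position; "tool_rot": TCP orientation; "ft_force": force on the tool from outside, world axes, zero at the start; "ft_torque": the same for the moment, N m; "grip_width": finger opening in m; "grasp_force": force on a finger pad.
Only numpy, scipy, OpenCV 4.12 (cv2) and the standard library are available. Lean on these libraries where they do the work, as an engineer would, in place of code of your own. Each camera call takes 0.05 s, during which the arm holds its last target. There are 200 camera calls.

### The job

The ink in the middle-sized of the three square bottles has settled on the bottom. Turn that bottle over and leave it standing upside down on its cap, let go of, for about two seconds; then turn it back and stand it upright in the middle of the cork coaster it came from. Never let it drop or topple, and leave the other bottles and everything else on the bench where they are.

Things in the scene. Friction and masses are not known exactly. Their poses are not given: they have to be found in the camera images.
- bottle_mid: middle of three look-alike closed square bottles: white body 56 x 56 mm, flat sides 86 mm high, 8 mm neck, grey round screw cap 46 mm wide, 18 mm high; 112 mm tall in all, about 300 g, balanced near mid-height. Origin: centre of its underside; z from base to cap, x and y square to the sides. Starts upright. 40 N grips it well. Stable lying on a side or on its cap.
- coaster_mid: the fixed cork coaster under the middle-sized bottle, 100 x 100 mm, 4 mm thick (the other two have the same). Origin: centre of its underside, at bench height; z up. The bottle may be laid down and turned over on it or on the bench beside it (there covered by a cutting mat under 1 mm thick).
- bottle_small: smallest of three look-alike closed square bottles: white body 48 x 48 mm, flat sides 68 mm high, 8 mm neck, grey round screw cap 40 mm wide, 18 mm high; 94 mm tall in all, about 200 g, balanced near mid-height. Origin: centre of its underside; z from base to cap, x and y square to the sides. Stands on its own coaster, to be left alone.
- bottle_large: largest of three look-alike closed square bottles: white body 64 x 64 mm, flat sides 104 mm high, 8 mm neck, grey round screw cap 52 mm wide, 18 mm high; 130 mm tall in all, about 420 g, balanced near mid-height. Origin: centre of its underside; z from base to cap, x and y square to the sides. Stands on its own coaster, to be left alone.
- dispenser_1: heavy black bench tape dispenser, 205 x 74 mm and 142 mm high to the top of its tape roll, to the robot's left; leave alone. Origin: centre of its underside.
- patch_stack: banded stack of white transfer patches, 55 x 85 x 15 mm, lying flat near the robot; leave alone. Origin: centre of its underside.
- tape_roll: spare roll of tape lying flat, 100 mm across, 19 mm high; leave alone. Origin: centre of its underside.
- marker: black marker pen with grey cap lying on the mat, 135 mm long, 14 mm high; leave alone. Origin: on its underside, 48 mm from its blunt end.
- pressing_roller: hand roller for pressing down transfers, rubber roller and grey handle, 160 mm long, 32 mm high; leave alone. Origin: on the bench below the middle of its length.
- calculator: grey calculator lying flat, 100 x 70 x 14 mm; leave alone. Origin: centre of its underside.
Mind the look-alikes: they are no part of the job. Leave any yellow look-alike of the bottle_mid alone.

How it is judged:
By the outcome, as a careful person would: the job done as asked, in the order asked, and still so for the second after the job is handed in, with the robot touching nothing.
It also fails if it takes over 72 s, if anything falls off the work surface, if the arm or the gripper's body presses on something with over 40 N, if the wrist force passes 120 N, or if a joint passes its speed limit or range.

## Working session

There is one attempt and no reset: what is moved stays moved. The work goes in short steps, Python scripts to look and compute and a tool call to move; the robot and the scene stay as the last step left them, time stands still between calls to the robot, and variables do not carry over. Pictures are saved under pics/ and viewed, at most 10 in all, crops included, and the job is handed in when it is done.

Besides the shell and the picture viewer there is one more tool, called after "Request:" as a command line: name --argument value ..., lists and objects as JSON in quotes. send_rows: Moves the arm, as the interface text tells. Its arguments: {"type":"object","properties":{"steps":{"type":"string"}},"required":["steps"]}

```bash
mkdir -p pics
cat > h.py <<'E'
from workcell import *
import numpy as np, cv2
def save(n,f,s=1):
    cv2.imwrite('pics/'+n,cv2.cvtColor(f,cv2.COLOR_RGB2BGR))
def ray(c,uv):
    K=c['camera_matrix'];k=c['k1']
    d=((np.array(uv,float)-[K[0,2],K[1,2]])/[K[0,0],K[1,1]])
    s=d.copy()
    for _ in range(20): s=d/(1+k*(s@s))
    E=c['extrinsics'];R=E[:3,:3];t=E[:3,3]
    return -R.T@t, R.T@np.array([s[0],s[1],1.])
def onplane(c,uv,z):
    o,d=ray(c,uv); return o+d*(z-o[2])/d[2]
def proj(c,p):
    E=c['extrinsics'];q=E[:3,:3]@p+E[:3,3];s=q[:2]/q[2];s=s*(1+c['k1']*(s@s))
    K=c['camera_matrix'];return s*[K[0,0],K[1,1]]+[K[0,2],K[1,2]]
def cloud(c):
    Z=c['range_z'];h,w=Z.shape
    K=c['camera_matrix'];k=c['k1']
    v,u=np.mgrid[:h,:w];d=np.stack([(u-K[0,2])/K[0,0],(v-K[1,2])/K[1,1]],-1);s=d.copy()
    for _ in range(20): s=d/(1+k*(s**2).sum(-1,keepdims=True))
    P=np.concatenate([s*Z[...,None],Z[...,None]],-1);E=c['extrinsics']
    P=(P-E[:3,3])@E[:3,:3];P[Z<=0]=np.nan
    return P
E
python3 - <<'E'
from h import *
for n in('top','side'):
    c=camera(n);save(n+'0.png',c['frame']);print(n,c['camera_matrix'],c['k1'],c['extrinsics'].round(3))
print(get_obs())
E
```

```text
top [[412.6376069    0.         323.90500788]
 [  0.         412.6376069  194.9746867 ]
 [  0.           0.           1.        ]] 0.014824192807699296 [[ 0.009 -1.     0.     0.023]
 [-0.997 -0.009 -0.082  0.547]
 [ 0.082  0.    -0.997  1.434]
 [ 0.     0.     0.     1.   ]]
side [[380.47007026   0.         316.69764356]
 [  0.         380.47007026 196.06437371]
 [  0.           0.           1.        ]] -0.07317155294161307 [[-0.997 -0.077 -0.011  0.569]
 [-0.045  0.693 -0.72   0.038]
 [ 0.063 -0.717 -0.694  1.162]
 [ 0.     0.     0.     1.   ]]
{'clock': 0.1, 'joint_pos': array([-1.33995804e+00,  2.41376307e-01,  3.89564875e-03,  1.33519402e+00,
        1.88712919e-06,  1.57078022e+00]), 'joint_vel': array([ 1.07804465e-03, -3.76905319e-03,  2.92893192e-03, -2.90370213e-05,
       -1.62575008e-03,  2.83871887e-04]), 'tau': array([ 7.60464318e-04, -3.73138654e+01,  2.53009844e+01,  1.08417359e-02,
        5.68685834e-05,  7.66115278e-06]), 'eef_pos': array([ 0.11426101, -0.48615686,  0.20359671]), 'tool_rot': array([ 9.93345236e-01,  1.15171004e-01, -1.07213788e-04, -9.33038637e-04]), 'ft_force': array([-0.38419339,  0.58407139, -0.34543682]), 'ft_torque': array([-0.00854901,  0.0113283 ,  0.00087413]), 'grasp_force': 0.0, 'grip_width': 0.08529757843759264}
```

View pics/top0.png

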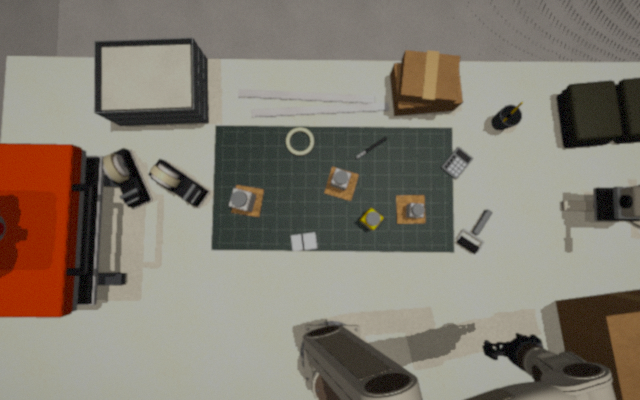

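View pics/side0.png

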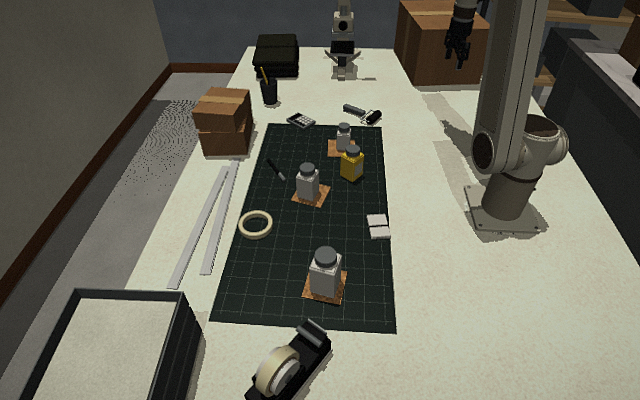

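The top view shows three white bottles, at (243,200), (341,180) and (413,210), and a yellow one at (372,218). The side view agrees, and the middle candidate there is at (307,185). Next I measure sizes and poses.

```bash
cat > meas.py <<'E'
from h import *
t=camera('top');s=camera('side')
for n,c in(('top',t),('side',s)):
    hsv=cv2.cvtColor(c['frame'],cv2.COLOR_RGB2HSV)
    m=cv2.inRange(hsv,(5,80,60),(20,255,255))
    roi=(slice(150,240),slice(215,450)) if n=='top' else (slice(130,310),slice(215,395))
    z=np.zeros_like(m);z[roi]=m[roi]
    nn,l,st,_=cv2.connectedComponentsWithStats(z)
    P=cloud(c)
    for i in range(1,nn):
        if st[i,4]<60: continue
        q=np.argwhere(l==i)[:,::-1]
        W=np.array([onplane(c,x,0.004)[:2] for x in q],np.float32)
        r=cv2.minAreaRect(W)
        print(n,'cork',st[i],np.round(r[0],4),np.round(r[1],4),round(r[2],1),'z',np.nanmedian(P[l==i][:,2]).round(4))
    # heights of bottle tops from range
    Q=P.reshape(-1,3);k=(Q[:,2]>.05)&(Q[:,2]<.16)&(Q[:,0]>.3)&(Q[:,0]<.62)&(abs(Q[:,1])<.32)
    H=k.reshape(P.shape[:2]).astype(np.uint8);nn,l,st,_=cv2.connectedComponentsWithStats(H)
    for i in range(1,nn):
        if st[i,4]<40: continue
        B=P[l==i];zt=np.percentile(B[:,2],95);T=B[B[:,2]>zt-.006]
        print(n,'bottle',st[i],'top',zt.round(4),'cap c',T[:,:2].mean(0).round(4),(np.ptp(T[:,:2],axis=0)).round(3),c['frame'][l==i].mean(0).round())
E
python3 - <<'E'
from meas import *
for n,c,x,y in(('t',t,300,140),('s',s,260,140)):
    save(n+'crop.png',cv2.resize(c['frame'][y:y+90,x:x+120],None,fx=6,fy=6,interpolation=cv2.INTER_CUBIC))
E
```

```text
top cork [324 166  35  35 510] [ 0.591  -0.0335] [0.1041 0.1038] 73.9 z 0.0036
top cork [231 185  33  33 436] [0.5264 0.3015] [0.1037 0.1056] 81.8 z 0.0029
top cork [396 195  30  29 585] [ 0.5013 -0.2806] [0.0999 0.1036] 0.5 z 0.0046
top bottle [330 171  21  18 260] top 0.1195 cap c [ 0.6002 -0.0263] [0.041 0.043] [122. 119. 115.]
top bottle [234 188  20  23 332] top 0.1368 cap c [0.5262 0.3026] [0.049 0.035] [120. 117. 112.]
top bottle [408 202  16  15 217] top 0.1018 cap c [ 0.4969 -0.2842] [0.04  0.037] [115. 112. 107.]
top bottle [360 207  23  23 294] top 0.1154 cap c [ 0.466  -0.1337] [0.043 0.043] [123. 117.  69.]
side cork [327 139  18  18 204] [ 0.5229 -0.2733] [0.0614 0.1036] 3.3 z 0.0015
side cork [291 184  40  24 352] [ 0.5916 -0.0261] [0.1039 0.1014] 74.0 z 0.0018
side cork [301 270  46  35 486] [0.5268 0.308 ] [0.1009 0.1   ] 81.9 z 0.0032
side bottle [336 122  15  19 223] top 0.0972 cap c [ 0.4966 -0.2773] [0.039 0.042] [85. 84. 79.]
side bottle [340 145  24  26 435] top 0.1109 cap c [ 0.4648 -0.1261] [0.045 0.046] [91. 81. 42.]
side bottle [300 163  19  28 428] top 0.1152 cap c [ 0.6001 -0.0193] [0.041 0.043] [84. 83. 77.]
side bottle [311 246  31  31 312] top 0.1354 cap c [0.5248 0.3059] [0.051 0.033] [ 98. 100.  94.]
```

View pics/tcrop.png

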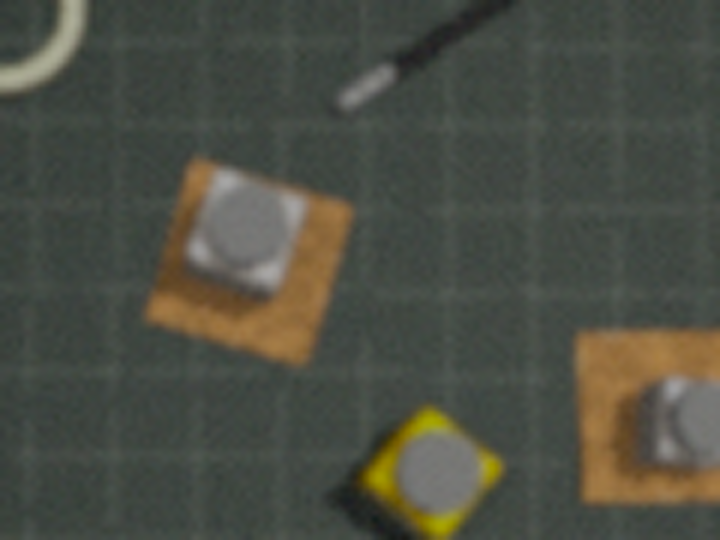

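View pics/scrop.png

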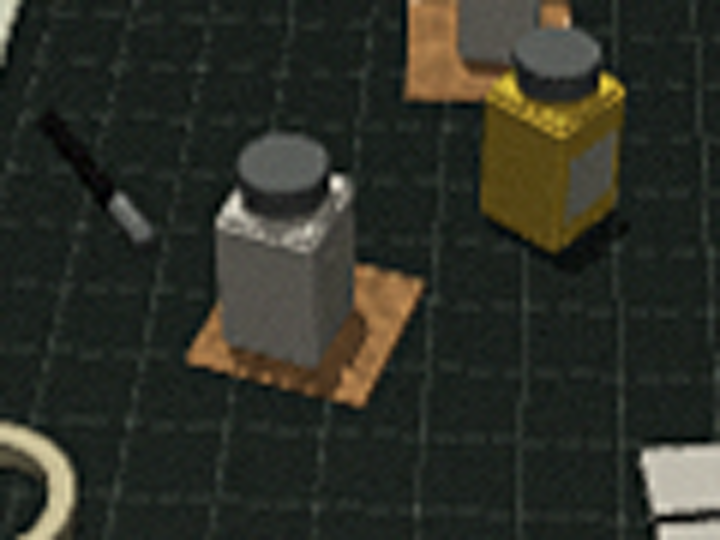

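Run:
```python
from h import *
t=camera('top');s=camera('side')
# body top square (z=.09) from top view: bright low-sat pixels around the bottle, hull incl cap
hsv=cv2.cvtColor(t['frame'],cv2.COLOR_RGB2HSV)
w=cv2.inRange(hsv,(0,0,95),(180,60,255));z=np.zeros_like(w);z[160:200,322:362]=w[160:200,322:362]
cs,_=cv2.findContours(z,0,2);c=max(cs,key=cv2.contourArea)[:,0]
W=np.array([onplane(t,x,.09)[:2] for x in c],np.float32);print('square',cv2.minAreaRect(cv2.convexHull(W)),cv2.contourArea(c))
# cap triangulation
def cap(c,box):
    x0,y0,x1,y1=box;P=cloud(c);H=np.zeros(P.shape[:2],np.uint8);sub=P[y0:y1,x0:x1,2];m=sub>np.nanpercentile(sub,99)-.008
    q=np.argwhere(m);return q.mean(0)[::-1]+[x0,y0],len(q)
a,na=cap(t,(325,165,360,200));b,nb=cap(s,(295,160,325,200))
print(a,na,b,nb)
o1,d1=ray(t,a);o2,d2=ray(s,b)
A=np.c_[d1,-d2];k=np.linalg.lstsq(A,o2-o1,rcond=None)[0];p=o1+k[0]*d1;q=o2+k[1]*d2;print('cap top',p,q)
print(onplane(t,a,.116),onplane(s,b,.116))
P=cloud(t)
for n,(u,v) in dict(stack1=(297,241),stack2=(311,241),mat=(380,150),mat2=(280,220)).items(): print(n,P[v-2:v+3,u-2:u+3].reshape(-1,3).mean(0).round(3), onplane(t,(u,v),0).round(3))
P=cloud(s);print(P[215:235,372:386].reshape(-1,3).mean(0).round(3),P[240:250,300:310].reshape(-1,3).mean(0))
# gripper tip visible? nearest points to TCP in both clouds
tcp=get_obs()['eef_pos']
for n,c in(('t',t),('s',s)):
    print(n,proj(c,tcp));P=cloud(c).reshape(-1,3);P=P[(abs(P[:,2]-tcp[2]-.03)<.03)&(np.hypot(*(P[:,:2]-tcp[:2]).T)<.1)];print(len(P),P.mean(0) if len(P) else 0,tcp, P.min(0),P.max(0))
```

```text
square ((0.6007392406463623, -0.028037358075380325), (0.05537168309092522, 0.05892935395240784), 69.85440063476562) 251.0
[340.52777778 176.44444444] 144 [306.38129496 167.90647482] 139
cap top [ 0.60258871 -0.02698974  0.10621527] [ 0.60241888 -0.02699238  0.10619356]
[ 0.60133178 -0.02660035  0.116     ] [ 0.60098231 -0.01525661  0.116     ]
stack1 [0.384 0.121 0.014] [0.384 0.122 0.   ]
stack2 [0.385 0.072 0.013] [0.384 0.072 0.   ]
mat [ 0.714 -0.173  0.002] [ 0.714 -0.173  0.   ]
mat2 [0.458 0.184 0.   ] [0.458 0.184 0.   ]
[0.382 0.103 0.012] [ 0.59090636  0.1804273  -0.00093903]
t [494.50184882 335.6049254 ]
27 [ 0.12113564 -0.48585309  0.25569368] [ 0.11432179 -0.48651081  0.20410343] [ 0.10337743 -0.54168218  0.24603269] [ 0.13615628 -0.43196258  0.26386926]
s [449.7448068   73.42760291]
61 [ 0.11589436 -0.48079013  0.25409069] [ 0.11432179 -0.48651081  0.20410343] [ 0.09565488 -0.53533918  0.24415374] [ 0.13507346 -0.42597379  0.26395986]
```

The caps triangulate to a common point. At the gripper, the top view matches the measured TCP in y, but the side view reads about 6 mm high, so I trust top for y. That puts the bottle near (0.600, -0.027) with yaw about -18°, and the coaster at (0.591, -0.033). I move to a standoff, turning the fingers to suit.

Request:
send_rows --steps "1 .0188 .024 .0022 0 0 .125;1 .0188 .024 .0022 0 0 .125;1 .0188 .024 .0022 0 0 .125;1 .0188 .024 .0022 0 0 .125;1 .0188 .024 .0022 0 0 .125"

```text
clock: 0.72
eef_pos: [0.2089, -0.3656, 0.2155]
tool_rot: [0.909, 0.417, 0.0, 0.0]
ft_force: [0.2, -0.1, -0.2]
grip_width: 0.0855
grasp_force: 0.0
```

Request:
send_rows --steps "1 .0188 .024 .0022 0 0 .125;1 .0188 .024 .0022 0 0 .125;1 .0188 .024 .0022 0 0 .125;1 .0188 .024 .0022 0 0 .125;1 .0188 .024 .0022 0 0 .125"

```text
clock: 1.13
eef_pos: [0.303, -0.2455, 0.2267]
tool_rot: [0.736, 0.677, 0.0, 0.0]
ft_force: [1.5, -0.4, -0.7]
grip_width: 0.0852
grasp_force: 0.0
```

Request:
send_rows --steps "1 .0188 .024 .0022 0 0 .125;1 .0188 .024 .0022 0 0 .125;1 .0188 .024 .0022 0 0 .125;1 .0188 .024 .0022 0 0 .125;1 .0188 .024 .0022 0 0 .125"

```text
clock: 1.55
eef_pos: [0.3971, -0.1254, 0.2377]
tool_rot: [0.492, 0.87, -0.0, 0.0]
ft_force: [0.7, -0.9, -0.6]
grip_width: 0.085
grasp_force: 0.0
```

Request:
send_rows --steps "1 .0188 .024 .0022 0 0 .125;1 .0188 .024 .0022 0 0 .125;1 .0188 .024 .0022 0 0 .125;1 .0188 .024 .0022 0 0 .125;1 .0188 .024 .0022 0 0 .125"

```text
clock: 1.97
eef_pos: [0.491, -0.0053, 0.2485]
tool_rot: [0.201, 0.98, -0.0, 0.0]
ft_force: [0.1, -0.5, 0.6]
grip_width: 0.0853
grasp_force: 0.0
```

Request:
send_rows --steps "1 0 0 0 0 0 .097;1 0 0 0 -.0371 -.1141 0;1 0 0 0 -.0371 -.1141 0;1 0 0 0 -.0371 -.1141 0;1 0 0 0 -.0371 -.1141 0"

```text
clock: 2.38
eef_pos: [0.491, -0.0067, 0.2492]
tool_rot: [0.152, 0.959, -0.037, 0.238]
ft_force: [-0.4, 0.8, 0.5]
grip_width: 0.0853
grasp_force: 0.0
```

```bash
cat > st.py <<'E'
from h import *
from scipy.spatial.transform import Rotation as R
def st():
    o=get_obs();M=R.from_quat(o['tool_rot']).as_matrix()
    print('t',round(o['clock'],2),'tcp',o['eef_pos'].round(4),'q',o['joint_pos'].round(3),'\n z',M[:,2].round(3),'y',M[:,1].round(3),'w',round(o['grip_width'],4),'F',o['grasp_force'],o['ft_force'].round(1))
    return o,M
E
python3 -c "
from st import *
st()"
```

```text
t 2.38 tcp [ 0.491  -0.0067  0.2492] q [ 0.118 -0.157 -0.423  0.857 -0.197  0.388] 
 z [ 0.445 -0.144 -0.884] y [0.309 0.951 0.001] w 0.0853 F 0.0 [-0.4  0.8  0.5]
```

Request:
send_rows --steps "1 0 0 0 -.0375 -.1153 0;1 0 0 0 -.0375 -.1153 0;1 0 0 0 -.0375 -.1153 0;1 0 0 0 -.0375 -.1153 0;1 0 0 0 -.0375 -.1153 0"

```text
clock: 2.8
eef_pos: [0.4903, -0.0065, 0.2478]
tool_rot: [0.134, 0.856, -0.078, 0.492]
ft_force: [2.1, 0.7, -1.4]
grip_width: 0.0857
grasp_force: 0.0
```

```bash
python3 -c "
from st import *
st()"
```

```text
t 2.8 tcp [ 0.4903 -0.0065  0.2478] q [ 0.357 -0.338 -0.992 -0.016 -0.566  0.377] 
 z [ 0.822 -0.266 -0.503] y [ 0.307  0.952 -0.001] w 0.0857 F 0.0 [ 2.1  0.7 -1.4]
```

Request:
send_rows --steps "1 0 0 0 -.0375 -.1153 0;1 0 0 0 -.0375 -.1153 0;1 0 0 0 -.0375 -.1153 0;1 0 0 0 -.0375 -.1153 0;1 0 0 0 0 0 0"

```text
clock: 3.22
eef_pos: [0.5395, 0.0372, 0.3064]
tool_rot: [0.134, 0.759, -0.118, 0.626]
ft_force: [0.1, 0.0, -0.4]
grip_width: 0.0856
grasp_force: 0.0
```

```bash
python3 -c "
from st import *
st();c=camera('side');save('h1.png',cv2.resize(c['frame'][0:300,200:560],None,fx=2,fy=2))"
```

```text
t 3.22 tcp [0.5395 0.0372 0.3064] q [ 0.572 -0.041 -1.083 -0.73  -0.91   0.239] 
 z [ 0.919 -0.347 -0.189] y [ 0.352  0.936 -0.011] w 0.0856 F 0.0 [ 0.1  0.  -0.4]
```

View pics/h1.png

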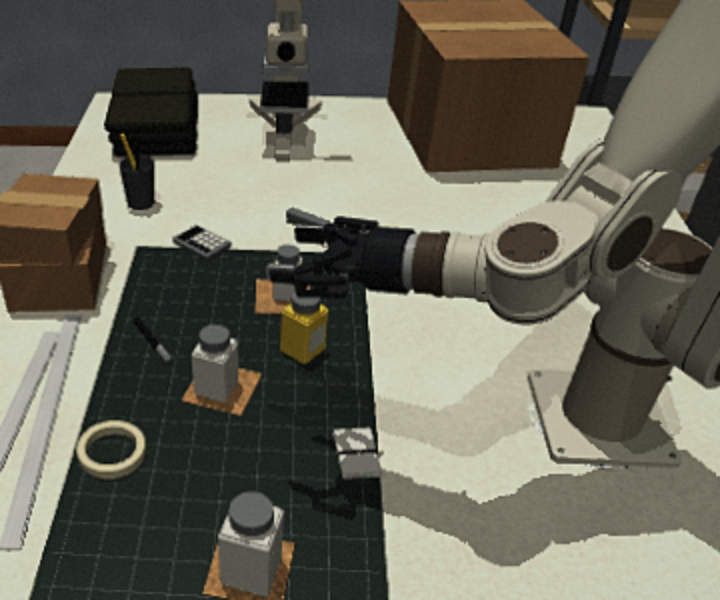

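The side view shows the elbow at its limit (j3 -1.08). The wide wrist housing at about (520,270) in the crop is too bulky for a level grasp near the bench. So I will lay the bottle down and regrasp with the tool at about 45°. First I fit a small kinematic model from the states seen, to check reach.

```bash
cat > kin.py <<'E'
import numpy as np
from scipy.optimize import least_squares
from scipy.spatial.transform import Rotation as R
S=[([-1.33996,.24138,.0039,1.33519,0,1.57078],[.11426,-.48616,.2036],None),
([.118,-.157,-.423,.857,-.197,.388],[.491,-.0067,.2492],None),
([.357,-.338,-.992,-.016,-.566,.377],[.4903,-.0065,.2478],None),
([.572,-.041,-1.083,-.73,-.91,.239],[.5395,.0372,.3064],None)]
def rot(a,v): # pitch forward-down by a in (r,z)
    c,s=np.cos(a),np.sin(a); return np.array([c*v[0]+s*v[1],-s*v[0]+c*v[1]])
def fk(q,P):
    p0=[0,P[0]]; w=np.array(p0)+rot(q[1],[0,P[1]])+rot(q[1]-q[2],[P[2],P[3]])
    th=q[1]-q[2]+q[3]; w=w+rot(th,[P[4],0])
    a=rot(th,[1,0]);u=rot(th,[0,1])
    A=np.array([a[0],0,a[1]]);Y=np.array([0,1,0]);U=np.array([u[0],0,u[1]])
    z=np.cos(q[4])*A+np.sin(q[4])*Y; y=np.cos(q[4])*Y-np.sin(q[4])*A
    p=np.array([w[0],0,w[1]])+P[5]*z
    # tool y at j6=0 is 'y', rotated about z by j6
    ty=R.from_rotvec(z*q[5]).apply(y)
    B=R.from_euler('z',q[0])
    return B.apply(p),B.apply(z),B.apply(ty)
lo=[0,.15,.1,-.2,0,.1];hi=[.6,.8,.8,.2,.25,.4]
f=lambda P:np.concatenate([fk(q,P)[0]-p for q,p,_ in S])
s=min((least_squares(f,np.random.default_rng(i).uniform(lo,hi),bounds=(lo,hi)) for i in range(20)),key=lambda s:s.cost)
P=s.x
JL=np.array([[-2.72,2.72],[-1.05,1.87],[-1.09,1.28],[-1.99,2.15],[-1.42,1.44],[-3.14,3.14]])
def ik(p,z,y,q0=None):
    best=None
    for i in range(16):
        x0=np.random.default_rng(i).uniform(JL[:,0],JL[:,1]) if (q0 is None or i) else np.array(q0)
        g=lambda q:np.concatenate([(fk(q,P)[0]-p)*5,fk(q,P)[1]-z,fk(q,P)[2]-y])
        r=least_squares(g,np.clip(x0,JL[:,0]+.001,JL[:,1]-.001),bounds=(JL[:,0],JL[:,1]))
        if r.cost<1e-6 and (q0 is not None): return r.x,r.cost
        if best is None or r.cost<best[1]: best=(r.x,r.cost)
    return best
E
python3 - <<'E'
from kin import *
print(P.round(4),s.fun.round(4))
for q,p,_ in S: print([v.round(3) for v in fk(q,P)])
q0=[.1,.3,-.5,.9,-.2,.3]
az=np.radians(-18)
for el in(40,45,50):
  e=np.radians(el);z=np.array([np.cos(e)*np.cos(az),np.cos(e)*np.sin(az),-np.sin(e)]);y=np.array([-np.sin(az),np.cos(az),0])
  for p in([.605,-.03,.03],[.5,-.02,.03],[.6,-.03,.15]):
    for sg in(1,-1):
      q,c=ik(np.array(p),z,sg*y,q0);print(el,p,sg,q.round(2),round(c,6))
E
```

```text
[0.2401 0.4939 0.3913 0.008  0.1015 0.3304] [ 0.     -0.0001 -0.0001 -0.0001 -0.0002  0.      0.      0.0003  0.
  0.     -0.0001 -0.    ]
[array([ 0.114, -0.486,  0.204]), array([-0.   ,  0.002, -1.   ]), array([ 0.229, -0.973, -0.002])]
[array([ 0.491, -0.007,  0.249]), array([ 0.445, -0.144, -0.884]), array([0.31 , 0.951, 0.   ])]
[array([ 0.49 , -0.006,  0.248]), array([ 0.823, -0.266, -0.503]), array([ 0.306,  0.952, -0.001])]
[array([0.54 , 0.037, 0.306]), array([ 0.919, -0.348, -0.188]), array([ 0.352,  0.936, -0.01 ])]
40 [0.605, -0.03, 0.03] 1 [ 0.13  0.42 -0.93 -0.6  -0.34  0.3 ] 0.0
40 [0.605, -0.03, 0.03] -1 [ 0.13  0.42 -0.93 -0.6  -0.34 -2.84] 0.0
40 [0.5, -0.02, 0.03] 1 [ 0.22  0.26 -1.09 -0.51 -0.39  0.39] 0.003143
40 [0.5, -0.02, 0.03] -1 [ 0.22  0.26 -1.09 -0.51 -0.39 -2.75] 0.003143
40 [0.6, -0.03, 0.15] 1 [ 0.13  0.08 -0.82 -0.15 -0.34  0.3 ] 0.0
40 [0.6, -0.03, 0.15] -1 [ 0.13  0.08 -0.82 -0.15 -0.34 -2.84] 0.0
45 [0.605, -0.03, 0.03] 1 [ 0.11  0.36 -0.86 -0.38 -0.3   0.31] 0.0
45 [0.605, -0.03, 0.03] -1 [ 0.11  0.36 -0.86 -0.38 -0.3  -2.83] 0.0
45 [0.5, -0.02, 0.03] 1 [ 0.19  0.24 -1.09 -0.47 -0.34  0.37] 2.8e-05
45 [0.5, -0.02, 0.03] -1 [ 0.19  0.24 -1.09 -0.47 -0.34 -2.77] 2.8e-05
45 [0.6, -0.03, 0.15] 1 [ 0.11  0.07 -0.73  0.04 -0.3   0.31] 0.0
45 [0.6, -0.03, 0.15] -1 [ 0.11  0.07 -0.73  0.04 -0.3  -2.83] 0.0
50 [0.605, -0.03, 0.03] 1 [ 0.09  0.32 -0.77 -0.19 -0.25  0.32] 0.0
50 [0.605, -0.03, 0.03] -1 [ 0.09  0.32 -0.77 -0.19 -0.25 -2.83] 0.0
50 [0.5, -0.02, 0.03] 1 [ 0.15  0.18 -1.01 -0.27 -0.29  0.37] 0.0
50 [0.5, -0.02, 0.03] -1 [ 0.15  0.18 -1.01 -0.27 -0.29 -2.77] 0.0
50 [0.6, -0.03, 0.15] 1 [ 0.09  0.07 -0.64  0.2  -0.26  0.32] 0.0
50 [0.6, -0.03, 0.15] -1 [ 0.09  0.07 -0.64  0.2  -0.26 -2.83] 0.0
```

```bash
cat > go.py <<'E'
from st import *
f=np.array([np.cos(np.radians(-18)),np.sin(np.radians(-18)),0]);L=np.array([-f[1],f[0],0])
def pose(el,sg):  # tool matrix: elevation below level, y sign
    e=np.radians(el);z=np.cos(e)*f+[0,0,-np.sin(e)];y=sg*L;return np.c_[np.cross(y,z),y,z]
def plan(p,el,sg):
    o,M=st();print('shift',(np.array(p)-o['eef_pos']).round(4),'turn',R.from_matrix(pose(el,sg)@M.T).as_rotvec().round(4))
E
python3 -c "
from go import *
plan([.531,-.004,.131],45,1);print(pose(45,1)[:,2])"
```

```text
t 3.27 tcp [0.5377 0.0353 0.3044] q [ 0.57  -0.046 -1.085 -0.719 -0.909  0.24 ] 
 z [ 0.917 -0.349 -0.193] y [ 0.353  0.936 -0.015] w 0.0856 F 0.0 [-1.2 -0.3 -1. ]
shift [-0.0067 -0.0393 -0.1734] turn [0.2095 0.5525 0.0405]
[ 0.67249851 -0.21850801 -0.70710678]
```

Request:
send_rows --steps "1 -.0013 -.0079 -.0347 .0419 .1105 .0081;1 -.0013 -.0079 -.0347 .0419 .1105 .0081;1 -.0013 -.0079 -.0347 .0419 .1105 .0081;1 -.0013 -.0079 -.0347 .0419 .1105 .0081;1 -.0013 -.0079 -.0347 .0419 .1105 .0081"

```text
clock: 3.68
eef_pos: [0.5293, -0.005, 0.1397]
tool_rot: [0.146, 0.908, -0.061, 0.388]
ft_force: [0.6, 0.5, -0.4]
grip_width: 0.0854
grasp_force: 0.0
```

```bash
python3 -c "
from go import *
c=camera('top');plan([.531,-.004,.131],45,1)"
```

```text
t 3.73 tcp [ 0.5297 -0.0076  0.1373] q [ 0.219 -0.036 -0.891 -0.008 -0.379  0.396] 
 z [ 0.68  -0.228 -0.697] y [ 0.317  0.948 -0.001] w 0.0857 F 0.0 [ 0.9 -0.8  0. ]
shift [ 0.0013  0.0036 -0.0063] turn [0.0054 0.0138 0.0085]
```

Request:
send_rows --steps "1 .0013 .0036 -.0063 .0054 .0138 .0085;1 0 0 0 0 0 0;1 .0148 -.0048 -.0156 0 0 0;1 .0148 -.0048 -.0156 0 0 0;1 0 0 0 0 0 0"

```text
clock: 4.15
eef_pos: [0.5621, -0.01, 0.1008]
tool_rot: [0.142, 0.911, -0.06, 0.383]
ft_force: [0.4, -0.0, -0.7]
grip_width: 0.0854
grasp_force: 0.0
```

```bash
python3 -c "
from go import *
c=camera('side');d=camera('top');plan([.6052,-.0282,.0536],45,1);save('ap.png',np.vstack([cv2.resize(x,None,fx=4,fy=4) for x in (c['frame'][130:205,240:400],d['frame'][150:225,270:430])]))"
```

```text
t 4.25 tcp [ 0.5609 -0.0098  0.1017] q [ 0.183  0.107 -0.884 -0.153 -0.345  0.358] 
 z [ 0.681 -0.218 -0.699] y [ 0.304  0.953 -0.001] w 0.0853 F 0.0 [-0.5 -0.2  0.7]
shift [ 0.0443 -0.0184 -0.0481] turn [ 0.0042  0.01   -0.0054]
```

View pics/ap.png

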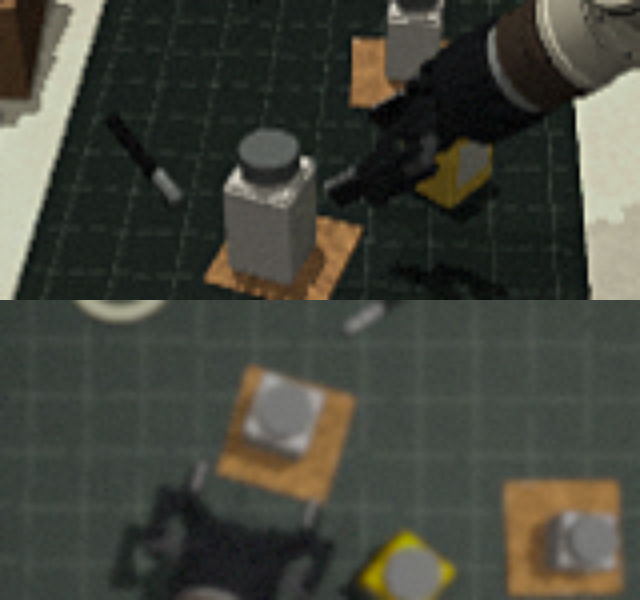

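The crop shows the fingertips at (200,470) and (312,515) straddling the line to the bottle at (285,410). I close in and grip.

Request:
send_rows --steps "1 .0111 -.0046 -.012 .0042 .01 -.0054;1 .0111 -.0046 -.012 0 0 0;1 .0111 -.0046 -.012 0 0 0;1 .011 -.0046 -.012 0 0 0;1 0 0 0 0 0 0"

```text
clock: 4.67
eef_pos: [0.6067, -0.0283, 0.0542]
tool_rot: [0.145, 0.912, -0.06, 0.379]
ft_force: [-0.5, 0.6, 0.1]
grip_width: 0.0851
grasp_force: 0.0
```

```bash
python3 -c "
from go import *
plan([.6052,-.0282,.0536],45,1)"
```

```text
t 4.67 tcp [ 0.6067 -0.0283  0.0542] q [ 0.114  0.295 -0.833 -0.298 -0.298  0.312] 
 z [ 0.674 -0.218 -0.706] y [0.309 0.951 0.001] w 0.0851 F 0.0 [-0.5  0.6  0.1]
shift [-0.0015  0.0001 -0.0006] turn [-0.0005  0.0018  0.0004]
```

Request:
send_rows --steps "-1 0 0 0 0 0 0;-1 0 0 0 0 0 0;-1 0 0 0 0 0 0;-1 0 0 0 0 0 0;-1 0 0 0 0 0 0"

```text
clock: 5.08
eef_pos: [0.6068, -0.0279, 0.0562]
tool_rot: [0.145, 0.912, -0.059, 0.38]
ft_force: [-5.1, 3.3, 7.3]
grip_width: 0.0546
grasp_force: 65.3
```

```bash
python3 -c "
from go import *
plan([.6052,-.0282,.0536],45,1)
import meas"
```

```text
t 5.08 tcp [ 0.6068 -0.0279  0.0562] q [ 0.114  0.291 -0.834 -0.297 -0.297  0.312] 
 z [ 0.676 -0.217 -0.704] y [0.309 0.951 0.003] w 0.0546 F 65.30423641204834 [-5.1  3.3  7.3]
shift [-0.0016 -0.0003 -0.0026] turn [-0.0013  0.0047 -0.0005]
top cork [349 172  10  22 144] [ 0.5938 -0.0739] [0.0272 0.0765] 71.9 z 0.0036
top cork [231 185  33  32 435] [0.5262 0.3016] [0.1037 0.105 ] 81.8 z 0.0029
top cork [330 186  16   9  84] [ 0.5651 -0.0182] [0.0566 0.0216] 72.0 z 0.0052
top cork [396 195  30  29 585] [ 0.5013 -0.2806] [0.0999 0.1034] 0.5 z 0.0045
top cork [309 228  18  12 128] [0.4117 0.0488] [0.037  0.0607] 8.6 z 0.3195
top bottle [313 171  42  39 724] top 0.1567 cap c [ 0.5253 -0.0079] [0.06  0.129] [74. 72. 69.]
top bottle [234 188  20  23 337] top 0.1362 cap c [0.5264 0.3031] [0.049 0.035] [122. 119. 115.]
top bottle [408 202  16  15 216] top 0.1015 cap c [ 0.4973 -0.2842] [0.04  0.037] [118. 114. 110.]
top bottle [360 207  23  23 292] top 0.1159 cap c [ 0.4658 -0.1328] [0.043 0.043] [126. 119.  70.]
side cork [215 130  20  15  91] [ 0.9494 -0.3222] [0.0737 0.0946] 15.6 z 0.0936
side cork [327 139  10  18 124] [ 0.5365 -0.2724] [0.0311 0.1048] 0.8 z 0.0014
side cork [291 185  40  23 325] [ 0.5921 -0.026 ] [0.1023 0.102 ] 75.4 z 0.0016
side cork [301 270  46  35 489] [0.5265 0.3077] [0.1008 0.1002] 81.4 z 0.0031
side bottle [336 122  15  19 222] top 0.0977 cap c [ 0.4964 -0.2779] [0.039 0.044] [86. 86. 81.]
side bottle [300 155  51  36 772] top 0.1558 cap c [0.5273 0.0352] [0.079 0.088] [48. 49. 46.]
side bottle [311 246  31  31 313] top 0.1354 cap c [0.5247 0.3059] [0.051 0.032] [100. 102.  96.]
```

Gripped, with a width of 54.6 mm and 65 N. I lift, flip a half turn about the tool axis to lie it down, and shift toward the coaster centre.

Request:
send_rows --steps "-1 0 0 .025 0 0 0;-1 0 0 .025 0 0 0;-1 -.0026 -.0016 0 -.0812 .0264 .0854;-1 -.0026 -.0016 0 -.0812 .0264 .0854;-1 -.0026 -.0016 0 -.0812 .0264 .0854"

```text
clock: 5.6
eef_pos: [0.5971, -0.0335, 0.1041]
tool_rot: [-0.025, 0.924, -0.127, 0.36]
ft_force: [0.2, -0.3, -4.5]
grip_width: 0.0544
grasp_force: 66.3
```

Request:
send_rows --steps "-1 -.0026 -.0016 0 -.0812 .0264 .0854;-1 0 0 0 -.0812 .0264 .0854;-1 0 0 0 -.0812 .0264 .0854;-1 0 0 0 -.0812 .0264 .0854;-1 0 0 0 -.0812 .0264 .0854"

```text
clock: 6.02
eef_pos: [0.594, -0.0352, 0.1029]
tool_rot: [-0.299, 0.875, -0.228, 0.305]
ft_force: [0.2, 0.7, -3.9]
grip_width: 0.0543
grasp_force: 66.3
```

Request:
send_rows --steps "-1 0 0 0 -.0812 .0264 .0854;-1 0 0 0 -.0812 .0264 .0854;-1 0 0 0 -.0812 .0264 .0854;-1 0 0 0 -.0812 .0264 .0854;-1 0 0 0 -.0812 .0264 .0854"

```text
clock: 6.43
eef_pos: [0.594, -0.0352, 0.1029]
tool_rot: [-0.545, 0.747, -0.308, 0.223]
ft_force: [0.5, 0.0, -4.1]
grip_width: 0.0542
grasp_force: 66.3
```

Request:
send_rows --steps "-1 0 0 0 -.0812 .0264 .0854;-1 0 0 0 -.0812 .0264 .0854;-1 0 0 0 -.0812 .0264 .0854;-1 0 0 0 -.0812 .0264 .0854;-1 0 0 0 -.0812 .0264 .0854"

```text
clock: 6.85
eef_pos: [0.594, -0.0352, 0.1028]
tool_rot: [0.743, -0.551, 0.36, -0.121]
ft_force: [-0.0, 0.3, -4.2]
grip_width: 0.0547
grasp_force: 66.3
```

Request:
send_rows --steps "-1 0 0 0 -.0812 .0264 .0854;-1 0 0 0 -.0812 .0264 .0854;-1 0 0 0 -.0812 .0264 .0854;-1 0 0 0 -.0812 .0264 .0854;-1 0 0 0 -.0812 .0264 .0854"

```text
clock: 7.27
eef_pos: [0.594, -0.0352, 0.1029]
tool_rot: [0.873, -0.305, 0.38, -0.008]
ft_force: [0.7, -0.8, -3.3]
grip_width: 0.0541
grasp_force: 66.3
```

Request:
send_rows --steps "-1 0 0 0 -.0812 .0264 .0854;-1 0 0 0 -.0812 .0264 .0854;-1 0 0 -.025 0 0 0;-1 0 0 -.025 0 0 0;-1 0 0 0 0 0 0"

```text
clock: 7.68
eef_pos: [0.59, -0.0354, 0.0471]
tool_rot: [0.905, -0.2, 0.373, 0.038]
ft_force: [-2.3, -1.0, -5.4]
grip_width: 0.0541
grasp_force: 66.3
```

```bash
python3 -c "
from go import *
c=camera('side');d=camera('top');plan([.5961,-.0344,.0251],45,-1);save('fl.png',np.vstack([cv2.resize(x,None,fx=4,fy=4) for x in (c['frame'][130:205,240:400],d['frame'][150:225,270:430])]))"
```

```text
t 7.78 tcp [ 0.5935 -0.0354  0.052 ] q [ 0.099  0.279 -0.859 -0.301 -0.287 -2.717] 
 z [ 0.666 -0.219 -0.713] y [-0.391 -0.917 -0.084] w 0.0545 F 66.30137801170349 [ 1.2  0.3 -2.8]
shift [ 0.0026  0.001  -0.0269] turn [-0.0828  0.0188  0.0884]
```

View pics/fl.png

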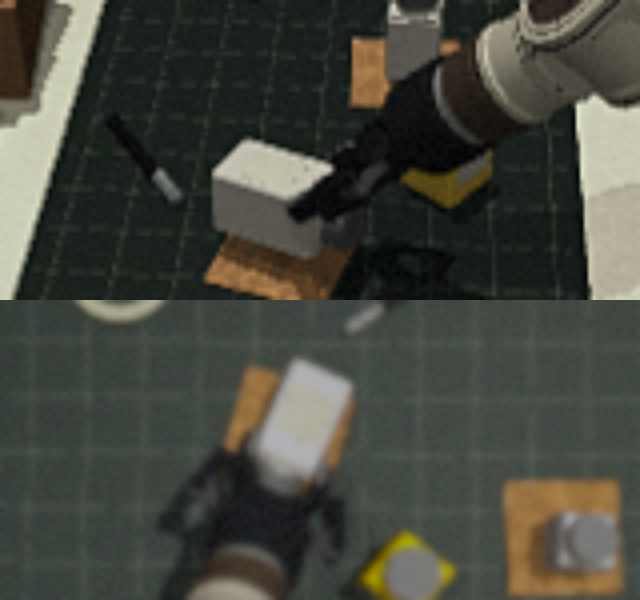

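The crop shows the bottle lying above the coaster, still 7° short of the full half turn (one flip row was missing). I finish the turn and lower it gently.

Request:
send_rows --steps "-1 0 0 0 -.0828 .0188 .0884;-1 0 0 -.01 0 0 0;-1 0 0 -.008 0 0 0;-1 0 0 -.004 0 0 0;-1 0 0 0 0 0 0"

```text
clock: 8.2
eef_pos: [0.5962, -0.0352, 0.0331]
tool_rot: [0.911, -0.145, 0.381, 0.059]
ft_force: [0.2, -0.3, -3.7]
grip_width: 0.0544
grasp_force: 66.3
```

```bash
python3 -c "
from go import *
plan([.5961,-.0344,.0251],45,-1)"
```

```text
t 8.2 tcp [ 0.5962 -0.0352  0.0331] q [ 0.098  0.342 -0.884 -0.404 -0.286 -2.842] 
 z [ 0.677 -0.217 -0.703] y [-0.309 -0.951 -0.003] w 0.0544 F 66.34377479553223 [ 0.2 -0.3 -3.7]
shift [-0.0001  0.0008 -0.008 ] turn [-0.0013  0.0066 -0.0005]
```

Request:
send_rows --steps "-1 0 0 -.0015 0 0 0;-1 0 0 0 0 0 0;-1 0 0 -.0015 0 0 0;-1 0 0 0 0 0 0;-1 0 0 0 0 0 0"

```text
clock: 8.62
eef_pos: [0.5963, -0.0352, 0.0298]
tool_rot: [0.911, -0.145, 0.381, 0.059]
ft_force: [0.0, -1.0, -4.1]
grip_width: 0.0542
grasp_force: 66.3
```

```bash
python3 -c "
from go import *
plan([.5961,-.0344,.0251],45,-1)"
```

```text
t 8.62 tcp [ 0.5963 -0.0352  0.0298] q [ 0.098  0.352 -0.887 -0.417 -0.286 -2.842] 
 z [ 0.677 -0.217 -0.703] y [-0.308 -0.951 -0.003] w 0.0542 F 66.34406089782715 [ 0.  -1.  -4.1]
shift [-0.0002  0.0008 -0.0047] turn [-0.0013  0.0067 -0.0006]
```

Request:
send_rows --steps "-1 0 0 -.0015 -.0013 .0066 0;-1 0 0 -.001 0 0 0;-1 0 0 0 0 0 0;-1 0 0 -.001 0 0 0;-1 0 0 0 0 0 0"

```text
clock: 9.03
eef_pos: [0.5963, -0.0352, 0.026]
tool_rot: [0.913, -0.144, 0.378, 0.06]
ft_force: [0.8, 0.3, -3.8]
grip_width: 0.0545
grasp_force: 66.4
```

Request:
send_rows --steps "-1 0 0 -.001 0 0 0;-1 0 0 0 0 0 0;-1 0 0 -.001 0 0 0;-1 0 0 0 0 0 0;-1 0 0 0 0 0 0"

```text
clock: 9.45
eef_pos: [0.5973, -0.0354, 0.026]
tool_rot: [0.912, -0.145, 0.38, 0.06]
ft_force: [-7.0, 0.6, 8.4]
grip_width: 0.0546
grasp_force: 67.9
```

Contact comes at z = 0.026, as predicted. I release, back off along the tool, go tool-down over the bottle and measure.

Request:
send_rows --steps "1 0 0 0 0 0 0;1 0 0 0 0 0 0;1 0 0 0 0 0 0;1 -.0202 .0066 .0212 0 0 0;1 -.0202 .0066 .0212 0 0 0"

```text
clock: 9.87
eef_pos: [0.5548, -0.0224, 0.0642]
tool_rot: [0.913, -0.145, 0.376, 0.061]
ft_force: [-0.7, 0.8, 0.7]
grip_width: 0.0855
grasp_force: 0.0
```

Request:
send_rows --steps "1 .0052 -.0017 .0089 .0347 .1067 0;1 .0052 -.0017 .0089 .0347 .1067 0;1 .0052 -.0017 .0089 .0347 .1067 0;1 .0052 -.0017 .0089 .0347 .1067 0;1 .0052 -.0017 .0089 .0347 .1067 0"

```text
clock: 10.28
eef_pos: [0.5792, -0.0281, 0.0988]
tool_rot: [0.973, -0.152, 0.169, 0.027]
ft_force: [1.2, 0.4, -1.1]
grip_width: 0.0858
grasp_force: 0.0
```

Request:
send_rows --steps "1 .0052 -.0017 .0089 .0347 .1067 0;1 .0052 -.0017 .0089 .0347 .1067 0;1 0 0 0 0 0 0;1 0 0 0 0 0 0;1 0 0 0 0 0 0"

```text
clock: 10.7
eef_pos: [0.5887, -0.0315, 0.1122]
tool_rot: [0.986, -0.154, 0.066, 0.012]
ft_force: [-0.5, 0.6, -0.1]
grip_width: 0.0856
grasp_force: 0.0
```

```bash
python3 -c "
from go import *
c=camera('side');plan([.5927,-.034,.016],90,-1)
save('ly.png',cv2.resize(c['frame'][110:230,220:400],None,fx=4,fy=4))"
```

```text
t 10.75 tcp [ 0.5875 -0.0312  0.112 ] q [-0.031  0.366 -0.079  0.998 -0.039 -2.865] 
 z [ 0.126 -0.043 -0.991] y [-0.305 -0.952  0.003] w 0.0855 F 0.0 [ 0.6 -0.8  0.5]
shift [ 0.0052 -0.0028 -0.096 ] turn [ 0.0435  0.1262 -0.004 ]
```

View pics/ly.png

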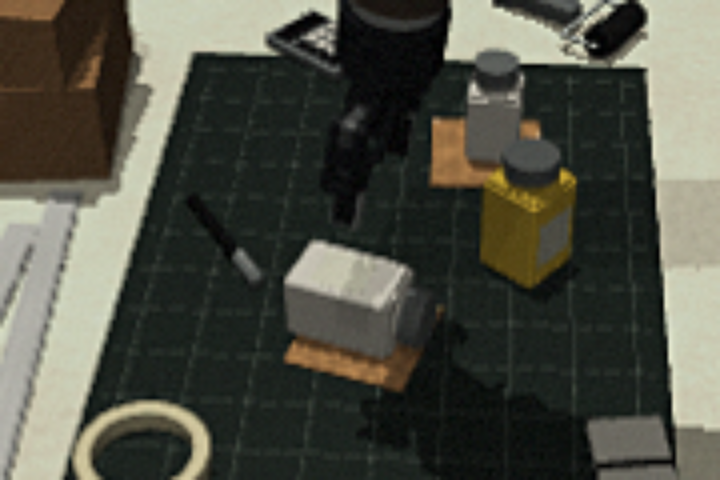

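The crop shows the bottle lying on the coaster, cap toward the robot at (418,312). Next comes a top-down grip, a lift and a half-turn yaw.

Request:
send_rows --steps "1 .0013 -.0007 -.012 .0218 .0631 -.002;1 .0013 -.0007 -.024 .0218 .0631 -.002;1 .0013 -.0007 -.03 0 0 0;1 .0013 -.0007 -.03 0 0 0;1 0 0 0 0 0 0"

```text
clock: 11.17
eef_pos: [0.5875, -0.0336, 0.0109]
tool_rot: [0.988, -0.156, -0.005, 0.0]
ft_force: [-1.5, 0.2, -0.0]
grip_width: 0.0853
grasp_force: 0.0
```

```bash
python3 -c "
from go import *
plan([.5927,-.034,.016],90,-1)"
```

```text
t 11.17 tcp [ 0.5875 -0.0336  0.0109] q [-0.057  0.568 -0.031  0.983  0.    -2.885] 
 z [-0.011  0.001 -1.   ] y [-0.309 -0.951  0.003] w 0.0853 F 0.0 [-1.5  0.2 -0. ]
shift [ 0.0052 -0.0004  0.0051] turn [-0.0007 -0.0106 -0.0002]
```

Request:
send_rows --steps "-1 0 0 0 0 0 0;-1 0 0 0 0 0 0;-1 0 0 0 0 0 0;-1 0 0 0 0 0 0;-1 0 0 0 0 0 0"

```text
clock: 11.58
eef_pos: [0.5961, -0.0341, 0.0205]
tool_rot: [0.988, -0.156, 0.003, -0.001]
ft_force: [-2.6, 0.3, 6.9]
grip_width: 0.0543
grasp_force: 64.7
```

```bash
python3 -c "
from go import *
plan([.5927,-.034,.016],90,-1)"
```

```text
t 11.58 tcp [ 0.5961 -0.0341  0.0205] q [-0.057  0.559 -0.017  0.988  0.    -2.885] 
 z [ 0.007  0.    -1.   ] y [-0.309 -0.951 -0.002] w 0.0543 F 64.71136093139648 [-2.6  0.3  6.9]
shift [-0.0034  0.0001 -0.0045] turn [-0.      0.0068 -0.    ]
```

Request:
send_rows --steps "-1 0 0 .015 0 0 0;-1 0 0 .015 0 0 0;-1 0 0 0 0 0 -.1208;-1 0 0 0 0 0 -.1208;-1 0 0 0 0 0 -.1208"

```text
clock: 12.0
eef_pos: [0.5948, -0.0342, 0.0484]
tool_rot: [0.942, -0.335, 0.002, -0.0]
ft_force: [-0.7, 1.2, -3.1]
grip_width: 0.0541
grasp_force: 64.7
```

Request:
send_rows --steps "-1 0 0 0 0 0 -.1208;-1 0 0 0 0 0 -.1208;-1 0 0 0 0 0 -.1208;-1 0 0 0 0 0 -.1208;-1 0 0 0 0 0 -.1208"

```text
clock: 12.42
eef_pos: [0.5944, -0.0342, 0.0478]
tool_rot: [0.8, -0.6, 0.001, 0.0]
ft_force: [0.4, -0.5, -4.6]
grip_width: 0.0541
grasp_force: 64.7
```

Request:
send_rows --steps "-1 0 0 0 0 0 -.1208;-1 0 0 0 0 0 -.1208;-1 0 0 0 0 0 -.1208;-1 0 0 0 0 0 -.1208;-1 0 0 0 0 0 -.1208"

```text
clock: 12.83
eef_pos: [0.5944, -0.0342, 0.0478]
tool_rot: [-0.585, 0.811, -0.001, -0.001]
ft_force: [-0.6, -0.1, -3.4]
grip_width: 0.0538
grasp_force: 64.7
```

Request:
send_rows --steps "-1 0 0 0 0 0 -.1208;-1 0 0 0 0 0 -.1208;-1 0 0 0 0 0 -.1208;-1 0 0 0 0 0 -.1208;-1 0 0 0 0 0 -.1208"

```text
clock: 13.25
eef_pos: [0.5944, -0.0342, 0.0478]
tool_rot: [-0.318, 0.948, -0.001, -0.001]
ft_force: [1.2, 0.2, -3.3]
grip_width: 0.0544
grasp_force: 64.7
```

Request:
send_rows --steps "-1 0 0 0 0 0 -.1208;-1 0 0 0 0 0 -.1208;-1 0 0 0 0 0 -.1208;-1 0 0 0 0 0 -.1208;-1 0 0 0 0 0 -.1208"

```text
clock: 13.67
eef_pos: [0.5944, -0.0342, 0.0479]
tool_rot: [-0.021, 1.0, -0.0, -0.001]
ft_force: [0.4, 0.0, -3.8]
grip_width: 0.0542
grasp_force: 64.7
```

Request:
send_rows --steps "-1 0 0 0 0 0 -.1208;-1 0 0 0 0 0 -.1208;-1 0 0 0 0 0 -.1208;-1 0 0 0 0 0 0;-1 0 0 0 0 0 0"

```text
clock: 14.08
eef_pos: [0.5944, -0.0342, 0.0478]
tool_rot: [0.155, 0.988, -0.0, -0.001]
ft_force: [0.9, -0.1, -3.6]
grip_width: 0.0541
grasp_force: 64.7
```

```bash
python3 -c "
from go import *
plan([.5927,-.034,.022],90,1)"
```

```text
t 14.08 tcp [ 0.5944 -0.0342  0.0478] q [-0.057  0.535  0.022  1.059 -0.     0.253] 
 z [-0.002 -0.    -1.   ] y [ 0.306  0.952 -0.001] w 0.0541 F 64.67095255851746 [ 0.9 -0.1 -3.6]
shift [-0.0017  0.0002 -0.0258] turn [ 0.0002 -0.0024 -0.0036]
```

Request:
send_rows --steps "-1 -.004 .001 -.015 0 0 0;-1 0 0 -.009 0 0 0;-1 0 0 0 0 0 0;-1 0 0 -.002 0 0 0;-1 0 0 0 0 0 0"

```text
clock: 14.5
eef_pos: [0.5907, -0.0333, 0.0215]
tool_rot: [0.156, 0.988, -0.0, -0.001]
ft_force: [0.3, 0.3, -3.3]
grip_width: 0.054
grasp_force: 64.6
```

Request:
send_rows --steps "-1 0 0 -.0015 0 0 0;-1 0 0 -.001 0 0 0;1 0 0 0 0 0 0;1 0 0 0 0 0 0;1 0 0 0 0 0 0"

```text
clock: 14.92
eef_pos: [0.5914, -0.0333, 0.0199]
tool_rot: [0.156, 0.988, -0.0, -0.0]
ft_force: [0.2, 0.1, -0.2]
grip_width: 0.0854
grasp_force: 0.0
```

Request:
send_rows --steps "1 0 0 .02 0 0 0;1 0 0 .035 0 0 0;1 -.0300 .0100 .020 -.0350 -.1070 0;1 -.0300 .0100 .020 -.0350 -.1070 0;1 -.0300 .0100 0 -.0350 -.1070 0"

```text
clock: 15.33
eef_pos: [0.509, -0.0038, 0.1183]
tool_rot: [0.155, 0.973, -0.025, 0.167]
ft_force: [0.5, 0.4, 1.2]
grip_width: 0.0855
grasp_force: 0.0
```

Request:
send_rows --steps "1 0 0 0 -.0350 -.1070 0;1 0 0 0 -.0350 -.1070 0;1 0 0 0 -.0350 -.1070 0;1 0 0 0 -.0350 -.1070 0;1 0 0 0 0 0 0"

```text
clock: 15.75
eef_pos: [0.4956, -0.0046, 0.1065]
tool_rot: [0.143, 0.919, -0.061, 0.361]
ft_force: [-2.6, -0.1, -2.6]
grip_width: 0.0852
grasp_force: 0.0
```

```bash
cat > lie.py <<'E'
from go import *
def lie(n):
    c=camera(n);P=cloud(c).reshape(-1,3);F=c['frame'].reshape(-1,3).astype(int)
    C=np.array([.595,-.034])
    d=P[:,:2]-C;u=d@f[:2];v=d@L[:2]
    k=(P[:,2]>.05)&(P[:,2]<.072)&(abs(u)<.09)&(abs(v)<.05)&(F.min(1)>90)
    print(n,k.sum(),'u',np.percentile(u[k],[1,99]).round(4),'v',np.percentile(v[k],[1,99]).round(4),'z',np.median(P[k,2]).round(4))
    if k.sum()>20: r=cv2.minAreaRect(P[k,:2].astype(np.float32));print(np.round(r[0],4),np.round(r[1],4),r[2])
    return c
E
python3 -c "
from lie import *
lie('top');lie('side')
st()"
```

```text
top 446 u [-0.0536  0.0528] v [-0.029   0.0255] z 0.0594
[ 0.5955 -0.036 ] [0.0548 0.1105] 71.95037841796875
side 347 u [-0.0551  0.0484] v [-0.0246  0.0299] z 0.0576
[ 0.5936 -0.0304] [0.0577 0.1085] 73.03166198730469
t 15.85 tcp [ 0.5027 -0.0036  0.1115] q [ 0.229 -0.034 -0.936 -0.007 -0.364  0.411] 
 z [ 0.65  -0.214 -0.729] y [ 0.308  0.951 -0.005] w 0.0854 F 0.0 [ 0.3 -0.2  0.6]
```

Both views put the lying bottle's top at 59 mm (60 expected) with its middle at (0.5955, -0.036), cap away from the robot. I regrasp near the base with the tool at 45°.

```bash
python3 -c "
from go import *
plan([.5931,-.035,.0246],45,1)"
```

```text
t 15.85 tcp [ 0.5027 -0.0036  0.1115] q [ 0.229 -0.034 -0.936 -0.007 -0.364  0.411] 
 z [ 0.65  -0.214 -0.729] y [ 0.308  0.951 -0.005] w 0.0854 F 0.0 [ 0.3 -0.2  0.6]
shift [ 0.0904 -0.0314 -0.0869] turn [-0.0052 -0.0316 -0.0008]
```

Request:
send_rows --steps "1 .0150 -.005 -.0145 0 -.035 0;1 .0200 -.007 -.0190 0 0 0;1 .0200 -.007 -.0190 0 0 0;1 .0150 -.005 -.0145 0 0 0;1 0 0 0 0 0 0"

```text
clock: 16.27
eef_pos: [0.5798, -0.0291, 0.0448]
tool_rot: [0.147, 0.911, -0.057, 0.381]
ft_force: [0.0, 0.7, -0.1]
grip_width: 0.0849
grasp_force: 0.0
```

```bash
python3 -c "
from go import *
c=camera('top');plan([.5931,-.035,.0246],45,1)"
```

```text
t 16.32 tcp [ 0.5781 -0.0289  0.0453] q [ 0.12   0.285 -0.914 -0.372 -0.3    0.322] 
 z [ 0.677 -0.216 -0.703] y [0.312 0.95  0.008] w 0.0851 F 0.0 [ 0.9  0.4 -0.7]
shift [ 0.015  -0.0061 -0.0207] turn [-0.0059  0.0075  0.0029]
```

Request:
send_rows --steps "1 .0075 -.0031 -.0103 -.0059 .0075 .0029;1 .0075 -.003 -.0104 0 0 0;1 0 0 0 0 0 0;1 0 0 0 0 0 0;-1 0 0 0 0 0 0"

```text
clock: 16.73
eef_pos: [0.5897, -0.0339, 0.0261]
tool_rot: [0.143, 0.912, -0.059, 0.379]
ft_force: [0.8, 0.4, -0.4]
grip_width: 0.0752
grasp_force: 0.0
```

Request:
send_rows --steps "-1 0 0 0 0 0 0;-1 0 0 0 0 0 0;-1 0 0 0 0 0 0;-1 0 0 0 0 0 0;-1 0 0 0 0 0 0"

```text
clock: 17.15
eef_pos: [0.5895, -0.0336, 0.0263]
tool_rot: [0.143, 0.912, -0.059, 0.379]
ft_force: [-3.4, 2.9, 7.2]
grip_width: 0.0545
grasp_force: 64.1
```

```bash
python3 -c "
from lie import *
plan([.5931,-.035,.0246],45,1);lie('top')"
```

```text
t 17.15 tcp [ 0.5895 -0.0336  0.0263] q [ 0.103  0.354 -0.902 -0.429 -0.289  0.301] 
 z [ 0.675 -0.217 -0.705] y [0.306 0.952 0.   ] w 0.0545 F 64.08826231956482 [-3.4  2.9  7.2]
shift [ 0.0036 -0.0014 -0.0017] turn [ 0.0005  0.0029 -0.0031]
top 448 u [-0.0527  0.0524] v [-0.0317  0.0245] z 0.0593
[ 0.5945 -0.0383] [0.0642 0.1085] 72.67265319824219
```

Request:
send_rows --steps "-1 .0023 -.0005 .025 0 0 0;-1 .0023 -.0005 .025 0 0 0;-1 .0024 -.0006 .025 0 0 0;-1 0 0 0 -.0812 .0264 .0854;-1 0 0 0 -.0812 .0264 .0854"

```text
clock: 17.62
eef_pos: [0.5963, -0.0353, 0.1018]
tool_rot: [0.03, 0.923, -0.105, 0.369]
ft_force: [-1.0, 0.2, -3.3]
grip_width: 0.0548
grasp_force: 65.5
```

Request:
send_rows --steps "-1 0 0 0 -.0812 .0264 .0854;-1 0 0 0 -.0812 .0264 .0854;-1 0 0 0 -.0812 .0264 .0854;-1 0 0 0 -.0812 .0264 .0854;-1 0 0 0 -.0812 .0264 .0854"

```text
clock: 18.03
eef_pos: [0.5938, -0.0355, 0.098]
tool_rot: [-0.247, 0.891, -0.209, 0.317]
ft_force: [0.2, -0.9, -3.5]
grip_width: 0.0548
grasp_force: 65.5
```

Request:
send_rows --steps "-1 0 0 0 -.0812 .0264 .0854;-1 0 0 0 -.0812 .0264 .0854;-1 0 0 0 -.0812 .0264 .0854;-1 0 0 0 -.0812 .0264 .0854;-1 0 0 0 -.0812 .0264 .0854"

```text
clock: 18.45
eef_pos: [0.5938, -0.0355, 0.098]
tool_rot: [-0.501, 0.778, -0.294, 0.24]
ft_force: [-0.1, -0.2, -2.9]
grip_width: 0.0548
grasp_force: 65.5
```

Request:
send_rows --steps "-1 0 0 0 -.0812 .0264 .0854;-1 0 0 0 -.0812 .0264 .0854;-1 0 0 0 -.0812 .0264 .0854;-1 0 0 0 -.0812 .0264 .0854;-1 0 0 0 -.0812 .0264 .0854"

```text
clock: 18.87
eef_pos: [0.5938, -0.0355, 0.098]
tool_rot: [0.709, -0.594, 0.353, -0.141]
ft_force: [0.5, 0.0, -4.0]
grip_width: 0.0543
grasp_force: 65.4
```

Request:
send_rows --steps "-1 0 0 0 -.0812 .0264 .0854;-1 0 0 0 -.0812 .0264 .0854;-1 0 0 0 -.0812 .0264 .0854;-1 0 0 0 -.0812 .0264 .0854;-1 0 0 0 -.0812 .0264 .0854"

```text
clock: 19.28
eef_pos: [0.5938, -0.0355, 0.098]
tool_rot: [0.854, -0.356, 0.379, -0.03]
ft_force: [0.1, -0.5, -3.8]
grip_width: 0.0546
grasp_force: 65.4
```

Request:
send_rows --steps "-1 0 0 0 -.0812 .0264 .0854;-1 0 0 0 -.0812 .0264 .0854;-1 0 0 0 -.0812 .0264 .0854;-1 0 0 0 -.0812 .0264 .0854;-1 0 0 0 0 0 0"

```text
clock: 19.7
eef_pos: [0.594, -0.0355, 0.0981]
tool_rot: [0.914, -0.143, 0.375, 0.061]
ft_force: [-0.1, 0.4, -4.7]
grip_width: 0.0549
grasp_force: 65.4
```

```bash
python3 -c "
from lie import *
c=camera('side');d=camera('top');plan([.5965,-.0352,.0666],45,-1)
save('inv.png',np.vstack([cv2.resize(x,None,fx=4,fy=4) for x in (c['frame'][130:205,240:400],d['frame'][150:225,270:430])]))"
```

```text
t 19.8 tcp [ 0.5946 -0.0356  0.0987] q [ 0.099  0.164 -0.81  -0.141 -0.289 -2.838] 
 z [ 0.67 -0.22 -0.71] y [-0.312 -0.95   0.   ] w 0.0546 F 65.43943405151367 [-0.2  0.3 -3. ]
shift [ 0.0019  0.0004 -0.0321] turn [-0.001  -0.0033  0.0028]
```

View pics/inv.png

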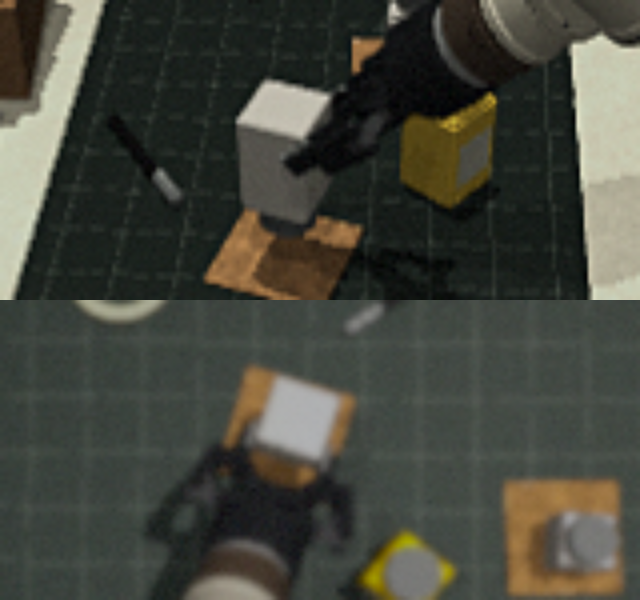

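The crops show the bottle inverted above the coaster, cap down at (285,225). I lower it to contact.

Request:
send_rows --steps "-1 .001 0 -.015 0 0 0;-1 0 0 -.01 0 0 0;-1 0 0 -.002 0 0 0;-1 0 0 -.001 0 0 0;-1 0 0 0 0 0 0"

```text
clock: 20.22
eef_pos: [0.5967, -0.0357, 0.0715]
tool_rot: [0.913, -0.145, 0.377, 0.06]
ft_force: [-0.0, -0.4, -3.4]
grip_width: 0.0549
grasp_force: 65.4
```

Request:
send_rows --steps "-1 0 0 -.001 0 0 0;-1 0 0 0 0 0 0;-1 0 0 -.001 0 0 0;-1 0 0 0 0 0 0;-1 0 0 0 0 0 0"

```text
clock: 20.63
eef_pos: [0.5971, -0.0357, 0.07]
tool_rot: [0.913, -0.145, 0.378, 0.061]
ft_force: [0.4, -0.6, -3.3]
grip_width: 0.0546
grasp_force: 65.4
```

Request:
send_rows --steps "-1 0 0 -.001 0 0 0;-1 0 0 0 0 0 0;-1 0 0 -.001 0 0 0;-1 0 0 0 0 0 0;-1 0 0 0 0 0 0"

```text
clock: 21.05
eef_pos: [0.5969, -0.0357, 0.0677]
tool_rot: [0.913, -0.145, 0.377, 0.061]
ft_force: [-0.7, -0.8, -2.6]
grip_width: 0.0546
grasp_force: 65.4
```

```bash
python3 -c "
from lie import *
plan([.5965,-.0352,.0666],45,-1)"
```

```text
t 21.05 tcp [ 0.5969 -0.0357  0.0677] q [ 0.098  0.245 -0.843 -0.257 -0.289 -2.841] 
 z [ 0.671 -0.22  -0.708] y [-0.31  -0.951  0.001] w 0.0546 F 65.3783655166626 [-0.7 -0.8 -2.6]
shift [-0.0004  0.0005 -0.0011] turn [ 0.0011 -0.0014  0.001 ]
```

Request:
send_rows --steps "-1 0 0 -.001 0 0 0;-1 0 0 0 0 0 0;-1 0 0 -.001 0 0 0;-1 0 0 0 0 0 0;-1 0 0 0 0 0 0"

```text
clock: 21.47
eef_pos: [0.597, -0.0356, 0.0657]
tool_rot: [0.913, -0.145, 0.377, 0.061]
ft_force: [-0.7, 1.0, -3.6]
grip_width: 0.0548
grasp_force: 65.4
```

Request:
send_rows --steps "-1 0 0 -.001 0 0 0;-1 0 0 0 0 0 0;-1 0 0 -.0005 0 0 0;-1 0 0 0 0 0 0;-1 0 0 0 0 0 0"

```text
clock: 21.88
eef_pos: [0.5978, -0.0359, 0.0656]
tool_rot: [0.912, -0.145, 0.379, 0.061]
ft_force: [-3.9, -0.2, 4.8]
grip_width: 0.0546
grasp_force: 66.6
```

Contact (net +8 N). I release, back off 30 mm, wait and regrip.

Request:
send_rows --steps "1 0 0 0 0 0 0;1 0 0 0 0 0 0;1 0 0 0 0 0 0;1 -.01 .0033 .0106 0 0 0;1 -.01 .0033 .0106 0 0 0"

```text
clock: 22.3
eef_pos: [0.5768, -0.0292, 0.085]
tool_rot: [0.913, -0.145, 0.377, 0.061]
ft_force: [-0.6, -0.0, -0.3]
grip_width: 0.0853
grasp_force: 0.0
```

Request:
send_rows --steps "1 0 0 0 0 0 0;1 0 0 0 0 0 0;1 0 0 0 0 0 0;1 0 0 0 0 0 0;1 0 0 0 0 0 0"

```text
clock: 22.72
eef_pos: [0.5772, -0.0292, 0.085]
tool_rot: [0.913, -0.145, 0.377, 0.061]
ft_force: [-0.8, -0.8, -0.3]
grip_width: 0.0856
grasp_force: 0.0
```

```bash
python3 -c "
from go import *
t=camera('top');s=camera('side');o=get_obs()
for c in(t,s):
    P=cloud(c).reshape(-1,3);d=P[:,:2]-[.591,-.0335]
    k=(P[:,2]>.108)&(P[:,2]<.128)&(np.hypot(*d.T)<.06)&(c['frame'].reshape(-1,3).min(1)>90)
    r=cv2.minAreaRect(P[k,:2].astype(np.float32));print(k.sum(),np.round(r[0],4),np.round(r[1],4),round(r[2],1),np.median(P[k,2]),np.std(P[k,2]))
plan([.5978,-.0359,.0660],45,-1)"
```

```text
283 [ 0.5937 -0.0362] [0.0548 0.0567] 71.7 0.11547115581445369 0.003049190817994915
211 [ 0.5925 -0.0318] [0.0555 0.0553] 71.1 0.11375067763574957 0.001357085415657068
t 22.82 tcp [ 0.577  -0.0292  0.085 ] q [ 0.122  0.17  -0.866 -0.199 -0.305 -2.823] 
 z [ 0.671 -0.22  -0.708] y [-0.31  -0.951  0.002] w 0.0853 F 0.0 [ 0.   0.  -0.6]
shift [ 0.0208 -0.0067 -0.019 ] turn [ 0.0012 -0.0019  0.0012]
```

Request:
send_rows --steps "1 0 0 0 0 0 0;1 0 0 0 0 0 0;1 0 0 0 0 0 0;1 0 0 0 0 0 0;1 0 0 0 0 0 0"

```text
clock: 23.23
eef_pos: [0.577, -0.0291, 0.0855]
tool_rot: [0.913, -0.145, 0.378, 0.061]
ft_force: [-0.8, -1.7, -0.1]
grip_width: 0.0855
grasp_force: 0.0
```

Request:
send_rows --steps "1 0 0 0 0 0 0;1 0 0 0 0 0 0;1 .01 -.0033 -.0106 0 0 0;1 .01 -.0033 -.0106 0 0 0;1 0 0 0 0 0 0"

```text
clock: 23.65
eef_pos: [0.5977, -0.036, 0.0633]
tool_rot: [0.913, -0.145, 0.377, 0.061]
ft_force: [0.2, -0.3, -0.4]
grip_width: 0.0849
grasp_force: 0.0
```

Request:
send_rows --steps "1 0 0 0 0 0 0;-1 0 0 0 0 0 0;-1 0 0 0 0 0 0;-1 0 0 0 0 0 0;-1 0 0 0 0 0 0"

```text
clock: 24.07
eef_pos: [0.597, -0.0356, 0.0652]
tool_rot: [0.912, -0.145, 0.378, 0.061]
ft_force: [-2.2, 0.2, 3.2]
grip_width: 0.0548
grasp_force: 64.8
```

```bash
python3 -c "
from go import *
plan([.5978,-.0359,.0660],45,-1)"
```

```text
t 24.07 tcp [ 0.597  -0.0356  0.0652] q [ 0.099  0.252 -0.847 -0.27  -0.289 -2.841] 
 z [ 0.672 -0.22  -0.707] y [-0.31  -0.951  0.001] w 0.0548 F 64.75750207901001 [-2.2  0.2  3.2]
shift [ 0.0008 -0.0003  0.0008] turn [0.001  0.0001 0.001 ]
```

The first let-go was only about 1.9 s. With time in hand, I let go once more for a clear two seconds before turning it back.

Request:
send_rows --steps "1 0 0 0 0 0 0;1 0 0 0 0 0 0;1 0 0 0 0 0 0;1 -.01 .0033 .0106 0 0 0;1 -.01 .0033 .0106 0 0 0"

```text
clock: 24.48
eef_pos: [0.5765, -0.0292, 0.0848]
tool_rot: [0.913, -0.145, 0.377, 0.061]
ft_force: [0.0, -0.3, 0.3]
grip_width: 0.0858
grasp_force: 0.0
```

Request:
send_rows --steps "1 0 0 0 0 0 0;1 0 0 0 0 0 0;1 0 0 0 0 0 0;1 0 0 0 0 0 0;1 0 0 0 0 0 0"

```text
clock: 24.9
eef_pos: [0.5771, -0.0292, 0.0849]
tool_rot: [0.913, -0.145, 0.377, 0.061]
ft_force: [0.2, -0.6, -0.2]
grip_width: 0.0851
grasp_force: 0.0
```

Request:
send_rows --steps "1 0 0 0 0 0 0;1 0 0 0 0 0 0;1 0 0 0 0 0 0;1 0 0 0 0 0 0;1 0 0 0 0 0 0"

```text
clock: 25.32
eef_pos: [0.577, -0.0291, 0.0854]
tool_rot: [0.913, -0.145, 0.377, 0.061]
ft_force: [0.1, 0.4, 0.4]
grip_width: 0.0854
grasp_force: 0.0
```

Request:
send_rows --steps "1 0 0 0 0 0 0;1 0 0 0 0 0 0;1 0 0 0 0 0 0;1 0 0 0 0 0 0;1 0 0 0 0 0 0"

```text
clock: 25.73
eef_pos: [0.577, -0.0291, 0.0855]
tool_rot: [0.913, -0.145, 0.378, 0.061]
ft_force: [-0.3, 0.3, 0.3]
grip_width: 0.0852
grasp_force: 0.0
```

Request:
send_rows --steps "1 0 0 0 0 0 0;1 0 0 0 0 0 0;1 .01 -.0033 -.0106 0 0 0;1 .01 -.0033 -.0106 0 0 0;1 0 0 0 0 0 0"

```text
clock: 26.15
eef_pos: [0.5977, -0.036, 0.0632]
tool_rot: [0.913, -0.145, 0.377, 0.061]
ft_force: [-0.5, 0.1, 0.2]
grip_width: 0.0856
grasp_force: 0.0
```

Request:
send_rows --steps "1 0 0 0 0 0 0;-1 0 0 0 0 0 0;-1 0 0 0 0 0 0;-1 0 0 0 0 0 0;-1 0 0 0 0 0 0"

```text
clock: 26.57
eef_pos: [0.5971, -0.0355, 0.0651]
tool_rot: [0.912, -0.145, 0.378, 0.06]
ft_force: [-1.7, 0.4, 3.4]
grip_width: 0.0548
grasp_force: 64.7
```

```bash
python3 -c "
from go import *
plan([.5978,-.0359,.0660],45,-1)"
```

```text
t 26.57 tcp [ 0.5971 -0.0355  0.0651] q [ 0.099  0.252 -0.847 -0.27  -0.289 -2.841] 
 z [ 0.672 -0.22  -0.707] y [-0.31  -0.951  0.001] w 0.0548 F 64.74472045898438 [-1.7  0.4  3.4]
shift [ 0.0007 -0.0004  0.0009] turn [0.001  0.0001 0.0009]
```

Request:
send_rows --steps "-1 0 0 .02 0 0 0;-1 -.0055 .002 .02 0 0 0;-1 -.0055 .002 0 .0812 -.0264 -.0854;-1 0 0 0 .0812 -.0264 -.0854;-1 0 0 0 .0812 -.0264 -.0854"

```text
clock: 26.98
eef_pos: [0.5841, -0.0313, 0.1033]
tool_rot: [0.872, -0.309, 0.381, -0.009]
ft_force: [0.4, -0.2, -4.0]
grip_width: 0.0548
grasp_force: 65.8
```

Request:
send_rows --steps "-1 0 0 0 .0812 -.0264 -.0854;-1 0 0 0 .0812 -.0264 -.0854;-1 0 0 0 .0812 -.0264 -.0854;-1 0 0 0 .0812 -.0264 -.0854;-1 0 0 0 .0812 -.0264 -.0854"

```text
clock: 27.4
eef_pos: [0.5841, -0.0315, 0.1026]
tool_rot: [0.741, -0.554, 0.36, -0.122]
ft_force: [0.6, -0.1, -3.0]
grip_width: 0.0544
grasp_force: 65.8
```

Request:
send_rows --steps "-1 0 0 0 .0812 -.0264 -.0854;-1 0 0 0 .0812 -.0264 -.0854;-1 0 0 0 .0812 -.0264 -.0854;-1 0 0 0 .0812 -.0264 -.0854;-1 0 0 0 .0812 -.0264 -.0854"

```text
clock: 27.82
eef_pos: [0.5841, -0.0315, 0.1025]
tool_rot: [-0.542, 0.749, -0.307, 0.224]
ft_force: [-0.1, -0.1, -3.9]
grip_width: 0.0544
grasp_force: 65.9
```

Request:
send_rows --steps "-1 0 0 0 .0812 -.0264 -.0854;-1 0 0 0 .0812 -.0264 -.0854;-1 0 0 0 .0812 -.0264 -.0854;-1 0 0 0 .0812 -.0264 -.0854;-1 0 0 0 .0812 -.0264 -.0854"

```text
clock: 28.23
eef_pos: [0.584, -0.0315, 0.1025]
tool_rot: [-0.295, 0.876, -0.226, 0.306]
ft_force: [-0.0, 0.1, -4.1]
grip_width: 0.0549
grasp_force: 65.9
```

Request:
send_rows --steps "-1 0 0 0 .0812 -.0264 -.0854;-1 0 0 0 .0812 -.0264 -.0854;-1 0 0 0 .0812 -.0264 -.0854;-1 0 0 0 .0812 -.0264 -.0854;-1 0 0 0 .0812 -.0264 -.0854"

```text
clock: 28.65
eef_pos: [0.584, -0.0315, 0.1025]
tool_rot: [-0.021, 0.924, -0.125, 0.36]
ft_force: [0.4, 0.8, -3.5]
grip_width: 0.0549
grasp_force: 65.9
```

Request:
send_rows --steps "-1 0 0 0 .0812 -.0264 -.0854;-1 0 0 0 .0812 -.0264 -.0854;-1 0 0 0 .0812 -.0264 -.0854;-1 0 0 0 0 0 0;-1 0 0 0 0 0 0"

```text
clock: 29.07
eef_pos: [0.5847, -0.0316, 0.1031]
tool_rot: [0.142, 0.913, -0.06, 0.377]
ft_force: [0.4, 0.6, -3.9]
grip_width: 0.0545
grasp_force: 65.9
```

```bash
python3 -c "
from go import *
plan([.586,-.031,.027],45,1)"
```

```text
t 29.07 tcp [ 0.5847 -0.0316  0.1031] q [ 0.11   0.137 -0.828 -0.131 -0.294  0.304] 
 z [ 0.671 -0.217 -0.709] y [ 0.304  0.953 -0.004] w 0.0545 F 65.87469577789307 [ 0.4  0.6 -3.9]
shift [ 0.0013  0.0006 -0.0761] turn [ 0.0027 -0.0031 -0.005 ]
```

Lower .076 with gentle steps at the end.

Request:
send_rows --steps "-1 .001 .0005 -.03 .0027 -.0031 -.005;-1 0 0 -.025 0 0 0;-1 0 0 -.013 0 0 0;-1 0 0 -.003 0 0 0;-1 0 0 0 0 0 0"

```text
clock: 29.48
eef_pos: [0.5856, -0.0313, 0.0313]
tool_rot: [0.145, 0.913, -0.06, 0.377]
ft_force: [0.4, 0.5, -2.8]
grip_width: 0.0547
grasp_force: 65.7
```

Request:
send_rows --steps "-1 0 0 0 0 0 0;-1 0 0 -.001 0 0 0;-1 0 0 0 0 0 0;-1 0 0 -.001 0 0 0;-1 0 0 0 0 0 0"

```text
clock: 29.9
eef_pos: [0.5875, -0.0311, 0.0322]
tool_rot: [0.146, 0.911, -0.059, 0.38]
ft_force: [0.8, -0.7, -3.8]
grip_width: 0.0544
grasp_force: 65.8
```

Request:
send_rows --steps "-1 0 0 -.001 0 0 0;-1 0 0 0 0 0 0;-1 0 0 -.001 0 0 0;-1 0 0 0 0 0 0;-1 0 0 0 0 0 0"

```text
clock: 30.32
eef_pos: [0.5869, -0.0312, 0.0291]
tool_rot: [0.146, 0.912, -0.059, 0.379]
ft_force: [1.0, 0.9, -4.1]
grip_width: 0.055
grasp_force: 65.8
```

Request:
send_rows --steps "-1 0 0 -.001 0 0 0;-1 0 0 0 0 0 0;-1 0 0 -.001 0 0 0;-1 0 0 0 0 0 0;-1 0 0 0 0 0 0"

```text
clock: 30.73
eef_pos: [0.5873, -0.0312, 0.0275]
tool_rot: [0.146, 0.912, -0.059, 0.38]
ft_force: [-0.0, -0.0, -2.2]
grip_width: 0.0548
grasp_force: 65.9
```

Request:
send_rows --steps "-1 0 0 -.001 0 0 0;-1 0 0 0 0 0 0;-1 0 0 -.0005 0 0 0;-1 0 0 0 0 0 0;-1 0 0 0 0 0 0"

```text
clock: 31.15
eef_pos: [0.5879, -0.0314, 0.0275]
tool_rot: [0.146, 0.911, -0.059, 0.381]
ft_force: [-6.7, 1.8, 8.2]
grip_width: 0.0549
grasp_force: 67.4
```

Request:
send_rows --steps "1 0 0 0 0 0 0;1 0 0 0 0 0 0;1 0 0 0 0 0 0;1 -.0202 .0066 .0212 0 0 0;1 -.0202 .0066 .0212 0 0 0"

```text
clock: 31.57
eef_pos: [0.5457, -0.0184, 0.066]
tool_rot: [0.147, 0.912, -0.06, 0.377]
ft_force: [-0.2, 0.3, 0.9]
grip_width: 0.0853
grasp_force: 0.0
```

Request:
send_rows --steps "1 .0057 -.0019 .009 .0303 .0934 0;1 .0057 -.0019 .009 .0303 .0934 0;1 .0057 -.0019 .009 .0303 .0934 0;1 .0057 -.0019 .009 .0303 .0934 0;1 .0057 -.0019 .009 .0303 .0934 0"

```text
clock: 31.98
eef_pos: [0.5731, -0.0258, 0.107]
tool_rot: [0.155, 0.972, -0.027, 0.175]
ft_force: [0.6, -0.9, -0.8]
grip_width: 0.0859
grasp_force: 0.0
```

Request:
send_rows --steps "1 .0057 -.0019 .009 .0303 .0934 0;1 .0057 -.0019 0 .0303 .0934 0;1 .0057 -.0019 0 .0303 .0934 0;1 0 0 0 0 0 0;1 0 0 0 0 0 0"

```text
clock: 32.4
eef_pos: [0.5921, -0.0325, 0.1123]
tool_rot: [0.158, 0.987, -0.006, 0.031]
ft_force: [-0.5, -0.3, -0.9]
grip_width: 0.0856
grasp_force: 0.0
```

```bash
python3 -c "
from lie import *
plan([.592,-.034,.018],90,1);lie('top');lie('side')"
```

```text
t 32.4 tcp [ 0.5921 -0.0325  0.1123] q [-0.045  0.425  0.021  1.105 -0.018  0.272] 
 z [ 0.06  -0.021 -0.998] y [ 0.312  0.95  -0.001] w 0.0856 F 0.0 [-0.5 -0.3 -0.9]
shift [-0.0001 -0.0015 -0.0943] turn [0.0209 0.0604 0.0034]Traceback (most recent call last):
  File "<string>", line 3, in <module>
    plan([.592,-.034,.018],90,1);lie('top');lie('side')
                                 ~~~^^^^^^^
  File "lie.py", line 7, in lie
    print(n,k.sum(),'u',np.percentile(u[k],[1,99]).round(4),'v',np.percentile(v[k],[1,99]).round(4),'z',np.median(P[k,2]).round(4))
                        ~~~~~~~~~~~~~^^^^^^^^^^^^^
    return _quantile_unchecked(
        a, q, axis, out, overwrite_input, method, keepdims, weights)
    return _ureduce(a,
                    func=_quantile_ureduce_func,
    ...<5 lines>...
                    overwrite_input=overwrite_input,
                    method=method)
    r = func(a, **kwargs)
    result = _quantile(arr,
                       quantiles=q,
    ...<2 lines>...
                       out=out,
                       weights=wgt)
    slices_having_nans = np.isnan(arr[-1, ...])
                                  ~~~^^^^^^^^^
IndexError: index -1 is out of bounds for axis 0 with size 0
```

Request:
send_rows --steps "1 0 -.0015 -.015 .0209 .0604 .0034;1 0 0 -.028 0 0 0;1 0 0 -.028 0 0 0;1 0 0 -.018 0 0 0;1 0 0 0 0 0 0"

```text
clock: 32.87
eef_pos: [0.585, -0.0324, 0.0213]
tool_rot: [0.155, 0.988, -0.0, -0.003]
ft_force: [-0.0, -0.3, -0.2]
grip_width: 0.0854
grasp_force: 0.0
```

Request:
send_rows --steps "-1 0 0 0 0 0 0;-1 0 0 0 0 0 0;-1 0 0 0 0 0 0;-1 0 0 0 0 0 0;-1 0 0 0 0 0 0"

```text
clock: 33.28
eef_pos: [0.5918, -0.0328, 0.0287]
tool_rot: [0.156, 0.988, 0.001, 0.003]
ft_force: [-2.0, 0.6, 6.0]
grip_width: 0.052
grasp_force: 61.2
```

```bash
python3 -c "
from lie import *
plan([.592,-.034,.018],90,1);lie('side')"
```

```text
t 33.28 tcp [ 0.5918 -0.0328  0.0287] q [-5.600e-02  5.440e-01 -2.000e-02  1.001e+00  1.000e-03  2.570e-01] 
 z [ 0.006  0.001 -1.   ] y [0.307 0.952 0.002] w 0.052 F 61.153507232666016 [-2.   0.6  6. ]
shift [ 0.0002 -0.0012 -0.0107] turn [-0.0007  0.0057 -0.0016]
side 169 u [-0.0576  0.0483] v [-0.0225  0.0311] z 0.0576
[ 0.5921 -0.0307] [0.0584 0.1095] 70.3819808959961
```

The grip is too high on the lying bottle (width 52.0 mm). I open, go 10 mm lower and grip again.

Request:
send_rows --steps "1 0 0 0 0 0 0;1 0 0 0 0 0 0;1 0 0 0 0 0 0;1 0 0 -.005 0 0 0;1 0 0 -.005 0 0 0"

```text
clock: 33.75
eef_pos: [0.5909, -0.0333, 0.0153]
tool_rot: [0.156, 0.988, 0.0, 0.001]
ft_force: [0.2, 0.2, -0.1]
grip_width: 0.0854
grasp_force: 0.0
```

Request:
send_rows --steps "1 0 0 0 0 0 0;-1 0 0 0 0 0 0;-1 0 0 0 0 0 0;-1 0 0 0 0 0 0;-1 0 0 0 0 0 0"

```text
clock: 34.17
eef_pos: [0.5908, -0.0332, 0.0156]
tool_rot: [0.156, 0.988, 0.0, 0.001]
ft_force: [1.4, -0.7, 1.9]
grip_width: 0.0542
grasp_force: 65.4
```

```bash
python3 -c "
from lie import *
plan([.592,-.034,.018],90,1);lie('side')"
```

```text
t 34.17 tcp [ 0.5908 -0.0332  0.0156] q [-0.056  0.559 -0.033  0.977  0.     0.257] 
 z [ 0.002  0.    -1.   ] y [0.308 0.951 0.001] w 0.0542 F 65.41927814483643 [ 1.4 -0.7  1.9]
shift [ 0.0012 -0.0008  0.0024] turn [-0.0002  0.0019 -0.0012]
side 153 u [-0.0563  0.0504] v [-0.0249  0.0306] z 0.0573
[ 0.5934 -0.0287] [0.0556 0.1097] 75.10614776611328
```

Request:
send_rows --steps "-1 0 0 .015 0 0 0;-1 0 0 .015 0 0 0;-1 0 0 0 0 0 .1208;-1 0 0 0 0 0 .1208;-1 0 0 0 0 0 .1208"

```text
clock: 34.63
eef_pos: [0.5898, -0.0332, 0.0447]
tool_rot: [-0.028, 1.0, 0.0, -0.0]
ft_force: [-0.4, -0.4, -4.0]
grip_width: 0.0544
grasp_force: 64.8
```

Request:
send_rows --steps "-1 0 0 0 0 0 .1208;-1 0 0 0 0 0 .1208;-1 0 0 0 0 0 .1208;-1 0 0 0 0 0 .1208;-1 0 0 0 0 0 .1208"

```text
clock: 35.05
eef_pos: [0.5894, -0.0332, 0.0442]
tool_rot: [-0.324, 0.946, 0.001, -0.001]
ft_force: [-1.4, 0.1, -2.4]
grip_width: 0.0544
grasp_force: 64.8
```

Request:
send_rows --steps "-1 0 0 0 0 0 .1208;-1 0 0 0 0 0 .1208;-1 0 0 0 0 0 .1208;-1 0 0 0 0 0 .1208;-1 0 0 0 0 0 .1208"

```text
clock: 35.47
eef_pos: [0.5894, -0.0332, 0.0442]
tool_rot: [-0.591, 0.807, 0.001, -0.001]
ft_force: [-0.2, 0.8, -3.4]
grip_width: 0.0541
grasp_force: 64.8
```

Request:
send_rows --steps "-1 0 0 0 0 0 .1208;-1 0 0 0 0 0 .1208;-1 0 0 0 0 0 .1208;-1 0 0 0 0 0 .1208;-1 0 0 0 0 0 .1208"

```text
clock: 35.88
eef_pos: [0.5894, -0.0332, 0.0442]
tool_rot: [0.804, -0.595, -0.002, 0.001]
ft_force: [-0.8, 0.2, -2.9]
grip_width: 0.0546
grasp_force: 64.8
```

Request:
send_rows --steps "-1 0 0 0 0 0 .1208;-1 0 0 0 0 0 .1208;-1 0 0 0 0 0 .1208;-1 0 0 0 0 0 .1208;-1 0 0 0 0 0 .1208"

```text
clock: 36.3
eef_pos: [0.5894, -0.0331, 0.0441]
tool_rot: [0.944, -0.329, -0.002, 0.0]
ft_force: [0.8, -0.0, -3.8]
grip_width: 0.0544
grasp_force: 64.8
```

Request:
send_rows --steps "-1 0 0 0 0 0 .1208;-1 0 0 0 0 0 .1208;-1 0 0 0 0 0 .1208;-1 0 0 0 0 0 0;-1 0 0 0 0 0 0"

```text
clock: 36.72
eef_pos: [0.5897, -0.0331, 0.0444]
tool_rot: [0.987, -0.158, -0.001, 0.0]
ft_force: [0.2, 0.3, -4.6]
grip_width: 0.0543
grasp_force: 64.8
```

```bash
python3 -c "
from lie import *
plan([.5915,-.0335,.0156],90,-1)"
```

```text
t 36.72 tcp [ 0.5897 -0.0331  0.0444] q [-0.056  0.531  0.003  1.047 -0.    -2.881] 
 z [-0.003 -0.    -1.   ] y [-0.312 -0.95   0.001] w 0.0543 F 64.83648419380188 [ 0.2  0.3 -4.6]
shift [ 0.0018 -0.0004 -0.0288] turn [ 0.0001 -0.003   0.0026]
```

Request:
send_rows --steps "-1 .0015 0 -.014 0 0 0;-1 0 0 -.01 0 0 0;-1 0 0 -.001 0 0 0;-1 0 0 -.001 0 0 0;-1 0 0 0 0 0 0"

```text
clock: 37.13
eef_pos: [0.5915, -0.0331, 0.0189]
tool_rot: [0.988, -0.157, -0.001, 0.0]
ft_force: [0.1, 0.4, -3.6]
grip_width: 0.0544
grasp_force: 64.7
```

Request:
send_rows --steps "-1 0 0 -.001 0 0 0;-1 0 0 0 0 0 0;-1 0 0 -.001 0 0 0;-1 0 0 0 0 0 0;-1 0 0 0 0 0 0"

```text
clock: 37.55
eef_pos: [0.592, -0.0332, 0.0174]
tool_rot: [0.988, -0.156, -0.0, 0.0]
ft_force: [0.1, 0.8, -3.8]
grip_width: 0.0544
grasp_force: 64.7
```

Request:
send_rows --steps "-1 0 0 -.001 0 0 0;-1 0 0 0 0 0 0;-1 0 0 -.001 0 0 0;-1 0 0 0 0 0 0;-1 0 0 0 0 0 0"

```text
clock: 37.97
eef_pos: [0.592, -0.0332, 0.0156]
tool_rot: [0.988, -0.156, -0.0, 0.0]
ft_force: [-1.0, 0.4, 0.0]
grip_width: 0.0546
grasp_force: 65.1
```

Request:
send_rows --steps "-1 0 0 -.0005 0 0 0;-1 0 0 0 0 0 0;-1 0 0 -.0005 0 0 0;-1 0 0 0 0 0 0;-1 0 0 0 0 0 0"

```text
clock: 38.38
eef_pos: [0.5921, -0.0332, 0.0155]
tool_rot: [0.988, -0.156, -0.0, 0.0]
ft_force: [-4.7, 1.0, 7.2]
grip_width: 0.0544
grasp_force: 66.1
```

Contact again. I release, rise and pitch to 45° at the standoff, then measure.

Request:
send_rows --steps "1 0 0 0 0 0 0;1 0 0 0 0 0 0;1 0 0 0 0 0 0;1 0 0 .025 0 0 0;1 0 0 .03 0 0 0"

```text
clock: 38.8
eef_pos: [0.5893, -0.0331, 0.0667]
tool_rot: [0.988, -0.156, -0.004, 0.001]
ft_force: [0.3, -0.8, 0.1]
grip_width: 0.0856
grasp_force: 0.0
```

Request:
send_rows --steps "1 -.0250 .0080 .020 -.0350 -.1070 0;1 -.0250 .0080 .020 -.0350 -.1070 0;1 -.0250 .0080 .01 -.0350 -.1070 0;1 0 0 0 -.0350 -.1070 0;1 0 0 0 -.0350 -.1070 0"

```text
clock: 39.22
eef_pos: [0.5169, -0.0089, 0.1215]
tool_rot: [0.948, -0.15, 0.278, 0.044]
ft_force: [-0.0, 1.2, -1.2]
grip_width: 0.0853
grasp_force: 0.0
```

Request:
send_rows --steps "1 0 0 0 -.0350 -.1070 0;1 0 0 0 -.0350 -.1070 0;1 0 0 0 0 0 0;1 0 0 0 0 0 0;1 0 0 0 0 0 0"

```text
clock: 39.63
eef_pos: [0.5197, -0.0086, 0.1202]
tool_rot: [0.916, -0.145, 0.369, 0.059]
ft_force: [-0.1, -0.4, 0.6]
grip_width: 0.0852
grasp_force: 0.0
```

```bash
python3 -c "
from lie import *
lie('top');lie('side')
plan([.5943,-.0352,.0251],45,-1)"
```

```text
top 442 u [-0.0537  0.0513] v [-0.0291  0.0255] z 0.0595
[ 0.5926 -0.0351] [0.0548 0.1093] 72.101806640625
side 358 u [-0.055   0.0483] v [-0.0237  0.0307] z 0.0574
[ 0.592  -0.0295] [0.0578 0.1098] 71.6380615234375
t 39.73 tcp [ 0.5212 -0.0088  0.1215] q [ 0.204 -0.022 -0.905 -0.011 -0.352 -2.752] 
 z [ 0.661 -0.216 -0.719] y [-0.31  -0.951  0.   ] w 0.0856 F 0.0 [ 0.1 -0.   0.7]
shift [ 0.0731 -0.0264 -0.0964] turn [-0.0047 -0.0158  0.001 ]
```

Both views put the lying bottle's middle at (0.5925, -0.035), top at 59 mm. I grip it nearer the cap with the tool at 45°.

Request:
send_rows --steps "1 .0125 -.0045 -.015 -.0047 -.0158 .001;1 .0175 -.0065 -.022 0 0 0;1 .0175 -.0065 -.022 0 0 0;1 .0125 -.0045 -.015 0 0 0;1 0 0 0 0 0 0"

```text
clock: 40.15
eef_pos: [0.581, -0.0324, 0.0427]
tool_rot: [0.913, -0.145, 0.376, 0.061]
ft_force: [0.6, -0.0, 0.0]
grip_width: 0.0855
grasp_force: 0.0
```

```bash
python3 -c "
from lie import *
c=camera('top');plan([.5986,-.037,.0266],45,-1)"
```

```text
t 40.2 tcp [ 0.5798 -0.0321  0.0435] q [ 0.113  0.288 -0.901 -0.351 -0.299 -2.829] 
 z [ 0.668 -0.22  -0.71 ] y [-0.311 -0.951  0.003] w 0.0857 F 0.0 [0.2 0.4 0.6]
shift [ 0.0188 -0.0049 -0.0169] turn [ 0.0012 -0.0052  0.0016]
```

Request:
send_rows --steps "1 .0094 -.0025 -.0085 .0012 -.0052 .0016;1 .0094 -.0024 -.0084 0 0 0;1 0 0 0 0 0 0;1 0 0 0 0 0 0;1 0 0 0 0 0 0"

```text
clock: 40.62
eef_pos: [0.5967, -0.0359, 0.0289]
tool_rot: [0.912, -0.144, 0.379, 0.059]
ft_force: [0.2, 0.2, -0.5]
grip_width: 0.0853
grasp_force: 0.0
```

Request:
send_rows --steps "-1 0 0 0 0 0 0;-1 0 0 0 0 0 0;-1 0 0 0 0 0 0;-1 0 0 0 0 0 0;-1 0 0 0 0 0 0"

```text
clock: 41.03
eef_pos: [0.5966, -0.0356, 0.0289]
tool_rot: [0.912, -0.143, 0.38, 0.059]
ft_force: [-4.0, 1.1, 5.9]
grip_width: 0.0542
grasp_force: 63.6
```

```bash
python3 -c "
from lie import *
lie('top');plan([.5986,-.037,.0266],45,-1)"
```

```text
top 441 u [-0.0486  0.0524] v [-0.0303  0.0245] z 0.0598
[ 0.5949 -0.0368] [0.0626 0.1096] 78.6546401977539
t 41.08 tcp [ 0.5966 -0.0356  0.0289] q [ 0.096  0.354 -0.885 -0.414 -0.284 -2.846] 
 z [ 0.676 -0.216 -0.705] y [-0.306 -0.952 -0.001] w 0.0545 F 63.567270040512085 [-4.3  1.9  6. ]
shift [ 0.002  -0.0014 -0.0023] turn [-0.0001  0.0036 -0.003 ]
```

Request:
send_rows --steps "-1 0 0 .025 0 0 0;-1 -.0013 .0008 .025 0 0 0;-1 -.0013 .0009 .015 .0812 -.0264 -.0854;-1 0 0 0 .0812 -.0264 -.0854;-1 0 0 0 .0812 -.0264 -.0854"

```text
clock: 41.5
eef_pos: [0.5932, -0.034, 0.0935]
tool_rot: [0.871, -0.308, 0.383, -0.011]
ft_force: [-0.3, -0.4, -2.9]
grip_width: 0.0543
grasp_force: 66.1
```

Request:
send_rows --steps "-1 0 0 0 .0812 -.0264 -.0854;-1 0 0 0 .0812 -.0264 -.0854;-1 0 0 0 .0812 -.0264 -.0854;-1 0 0 0 .0812 -.0264 -.0854;-1 0 0 0 .0812 -.0264 -.0854"

```text
clock: 41.92
eef_pos: [0.5917, -0.0342, 0.0909]
tool_rot: [0.74, -0.553, 0.362, -0.122]
ft_force: [-0.3, 0.5, -2.7]
grip_width: 0.0544
grasp_force: 66.1
```

Request:
send_rows --steps "-1 0 0 0 .0812 -.0264 -.0854;-1 0 0 0 .0812 -.0264 -.0854;-1 0 0 0 .0812 -.0264 -.0854;-1 0 0 0 .0812 -.0264 -.0854;-1 0 0 0 .0812 -.0264 -.0854"

```text
clock: 42.33
eef_pos: [0.5916, -0.0342, 0.0909]
tool_rot: [-0.542, 0.749, -0.309, 0.224]
ft_force: [-0.1, 0.1, -4.2]
grip_width: 0.0544
grasp_force: 66.1
```

Request:
send_rows --steps "-1 0 0 0 .0812 -.0264 -.0854;-1 0 0 0 .0812 -.0264 -.0854;-1 0 0 0 .0812 -.0264 -.0854;-1 0 0 0 .0812 -.0264 -.0854;-1 0 0 0 .0812 -.0264 -.0854"

```text
clock: 42.75
eef_pos: [0.5916, -0.0342, 0.0909]
tool_rot: [-0.295, 0.876, -0.229, 0.305]
ft_force: [0.5, 0.8, -3.2]
grip_width: 0.0544
grasp_force: 66.1
```

Request:
send_rows --steps "-1 0 0 0 .0812 -.0264 -.0854;-1 0 0 0 .0812 -.0264 -.0854;-1 0 0 0 .0812 -.0264 -.0854;-1 0 0 0 .0812 -.0264 -.0854;-1 0 0 0 .0812 -.0264 -.0854"

```text
clock: 43.17
eef_pos: [0.5916, -0.0342, 0.0909]
tool_rot: [-0.021, 0.925, -0.127, 0.358]
ft_force: [-0.0, 0.4, -3.1]
grip_width: 0.0542
grasp_force: 66.1
```

Request:
send_rows --steps "-1 0 0 0 .0812 -.0264 -.0854;-1 0 0 0 .0812 -.0264 -.0854;-1 0 0 0 .0812 -.0264 -.0854;-1 0 0 0 0 0 0;-1 0 0 0 0 0 0"

```text
clock: 43.58
eef_pos: [0.5923, -0.0343, 0.0915]
tool_rot: [0.142, 0.914, -0.062, 0.375]
ft_force: [-0.5, 0.5, -3.1]
grip_width: 0.0545
grasp_force: 66.1
```

```bash
python3 -c "
from lie import *
plan([.594,-.0339,.0559],45,1)
c=camera('side');d=camera('top')
save('up.png',np.vstack([cv2.resize(x,None,fx=4,fy=4) for x in (c['frame'][130:205,240:400],d['frame'][150:225,270:430])]))"
```

```text
t 43.58 tcp [ 0.5923 -0.0343  0.0915] q [ 0.103  0.177 -0.822 -0.164 -0.292  0.298] 
 z [ 0.669 -0.22  -0.71 ] y [ 0.306  0.952 -0.007] w 0.0545 F 66.14593505859375 [-0.5  0.5 -3.1]
shift [ 0.0017  0.0004 -0.0356] turn [ 0.0051 -0.0064 -0.0032]
```

View pics/up.png

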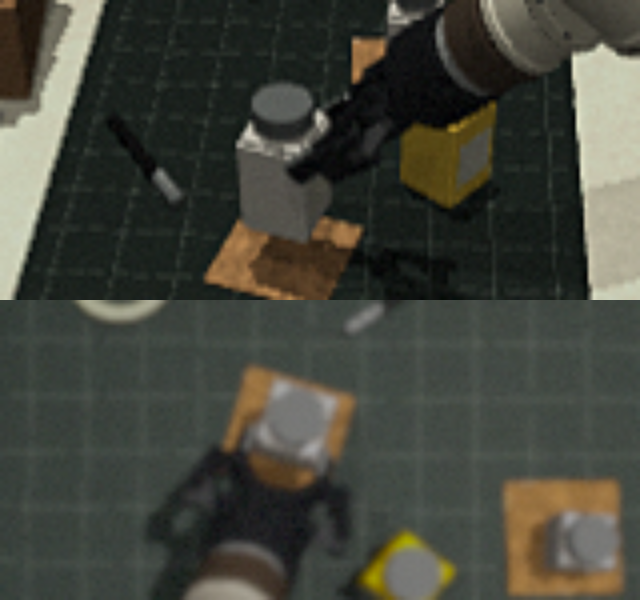

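The crops show the bottle upright over the coaster, cap at (285,105) in the side crop. I lower it.

Request:
send_rows --steps "-1 .0005 .0004 -.015 .0051 -.0064 -.0032;-1 0 0 -.013 0 0 0;-1 0 0 -.002 0 0 0;-1 0 0 -.001 0 0 0;-1 0 0 0 0 0 0"

```text
clock: 44.1
eef_pos: [0.5942, -0.034, 0.0616]
tool_rot: [0.146, 0.912, -0.059, 0.379]
ft_force: [-0.2, 0.1, -2.8]
grip_width: 0.054
grasp_force: 66.1
```

Request:
send_rows --steps "-1 0 0 -.001 0 0 0;-1 0 0 0 0 0 0;-1 0 0 -.001 0 0 0;-1 0 0 0 0 0 0;-1 0 0 0 0 0 0"

```text
clock: 44.52
eef_pos: [0.5944, -0.0339, 0.06]
tool_rot: [0.146, 0.912, -0.059, 0.38]
ft_force: [0.2, 0.8, -3.2]
grip_width: 0.0544
grasp_force: 66.1
```

```bash
cat > cap.py <<'E'
from lie import *
def cap():
  for n in('top','side'):
    c=camera(n);P=cloud(c).reshape(-1,3);d=P[:,:2]-[.592,-.033];F=c['frame'].reshape(-1,3).astype(int)
    k=(P[:,2]>.108)&(P[:,2]<.128)&(np.hypot(*d.T)<.04)&(F.min(1)>50)
    if k.sum()>20: print(n,k.sum(),'cap',((P[k,:2].max(0)+P[k,:2].min(0))/2).round(4),np.ptp(P[k,:2],axis=0).round(3),np.median(P[k,2]).round(4))
E
python3 -c "
from cap import *
plan([.594,-.0339,.0559],45,1);cap()"
```

```text
t 44.52 tcp [ 0.5944 -0.0339  0.06  ] q [ 0.103  0.263 -0.861 -0.297 -0.291  0.307] 
 z [ 0.675 -0.219 -0.705] y [0.311 0.95  0.003] w 0.0544 F 66.0839331150055 [ 0.2  0.8 -3.2]
shift [-0.0004  0.     -0.0041] turn [-0.0021  0.004   0.0024]
top 155 cap [ 0.5864 -0.0284] [0.059 0.059] 0.1215
side 112 cap [ 0.5918 -0.0295] [0.043 0.043] 0.12
```

Request:
send_rows --steps "-1 0 .0025 -.001 -.0021 .004 .0024;-1 0 0 0 0 0 0;-1 0 0 -.001 0 0 0;-1 0 0 0 0 0 0;-1 0 0 0 0 0 0"

```text
clock: 45.03
eef_pos: [0.5941, -0.0314, 0.0576]
tool_rot: [0.145, 0.913, -0.06, 0.378]
ft_force: [0.3, -0.7, -3.6]
grip_width: 0.0543
grasp_force: 66.1
```

Request:
send_rows --steps "-1 0 0 -.001 0 0 0;-1 0 0 0 0 0 0;-1 0 0 -.001 0 0 0;-1 0 0 0 0 0 0;-1 0 0 0 0 0 0"

```text
clock: 45.45
eef_pos: [0.5942, -0.0314, 0.0556]
tool_rot: [0.145, 0.913, -0.06, 0.378]
ft_force: [-0.2, 0.5, -3.5]
grip_width: 0.0543
grasp_force: 66.1
```

```bash
python3 -c "
from cap import *
plan([.594,-.0314,.0559],45,1);cap()"
```

```text
t 45.45 tcp [ 0.5942 -0.0314  0.0556] q [ 0.109  0.274 -0.861 -0.302 -0.295  0.309] 
 z [ 0.672 -0.219 -0.708] y [ 0.309  0.951 -0.   ] w 0.0543 F 66.08814597129822 [-0.2  0.5 -3.5]
shift [-0.0002  0.      0.0003] turn [ 0.     -0.0007  0.0001]
top 155 cap [ 0.5913 -0.0332] [0.043 0.043] 0.1174
side 115 cap [ 0.5916 -0.029 ] [0.042 0.047] 0.1159
```

Request:
send_rows --steps "-1 0 0 -.0007 0 0 0;-1 0 0 0 0 0 0;-1 0 0 -.0007 0 0 0;-1 0 0 0 0 0 0;-1 0 0 0 0 0 0"

```text
clock: 45.97
eef_pos: [0.5942, -0.0314, 0.0543]
tool_rot: [0.145, 0.913, -0.06, 0.378]
ft_force: [-0.2, 0.7, -4.7]
grip_width: 0.0542
grasp_force: 66.1
```

Request:
send_rows --steps "-1 0 0 -.0007 0 0 0;-1 0 0 0 0 0 0;-1 0 0 -.0007 0 0 0;-1 0 0 0 0 0 0;-1 0 0 0 0 0 0"

```text
clock: 46.38
eef_pos: [0.595, -0.0316, 0.054]
tool_rot: [0.145, 0.912, -0.06, 0.379]
ft_force: [-3.7, -1.0, 4.7]
grip_width: 0.0547
grasp_force: 66.9
```

Contact. I release and retreat straight back along the tool.

Request:
send_rows --steps "1 0 0 0 0 0 0;1 0 0 0 0 0 0;1 0 0 0 0 0 0;1 -.01 .0033 .0106 0 0 0;1 -.0202 .0066 .0212 0 0 0"

```text
clock: 46.8
eef_pos: [0.5643, -0.0219, 0.0833]
tool_rot: [0.145, 0.913, -0.06, 0.377]
ft_force: [0.1, 0.3, 0.4]
grip_width: 0.0854
grasp_force: 0.0
```

Request:
send_rows --steps "1 -.0202 .0066 .0212 0 0 0;1 -.0202 .0066 .0212 0 0 0;1 -.01 .003 .02 0 0 0;1 0 0 .02 0 0 0;1 0 0 0 0 0 0"

```text
clock: 47.22
eef_pos: [0.5163, -0.0043, 0.1729]
tool_rot: [0.145, 0.911, -0.058, 0.382]
ft_force: [1.1, -0.1, 0.9]
grip_width: 0.0853
grasp_force: 0.0
```

```bash
python3 -c "
from cap import *
st();cap();import meas"
```

```text
t 47.22 tcp [ 0.5163 -0.0043  0.1729] q [ 0.226 -0.143 -0.849  0.145 -0.372  0.401] 
 z [ 0.679 -0.217 -0.701] y [0.308 0.951 0.005] w 0.0853 F 0.0 [ 1.1 -0.1  0.9]
top 152 cap [ 0.5916 -0.0332] [0.043 0.043] 0.1163
side 113 cap [ 0.5918 -0.0281] [0.043 0.042] 0.1135
top cork [324 166  35  35 527] [ 0.5911 -0.033 ] [0.1039 0.1047] 74.0 z 0.0036
top cork [231 184  33  33 437] [0.5261 0.3004] [0.103  0.1044] 80.5 z 0.0028
top cork [396 195  30  29 588] [ 0.5013 -0.2805] [0.0999 0.1034] 0.5 z 0.0042
top bottle [332 172  21  20 286] top 0.1197 cap c [ 0.5926 -0.0327] [0.04  0.043] [126. 122. 118.]
top bottle [234 188  20  23 335] top 0.1367 cap c [0.5263 0.3026] [0.05  0.036] [121. 118. 113.]
top bottle [408 202  16  15 216] top 0.1028 cap c [ 0.4969 -0.2839] [0.034 0.038] [117. 114. 110.]
top bottle [360 207  23  23 293] top 0.1161 cap c [ 0.4664 -0.132 ] [0.043 0.043] [125. 119.  70.]
side cork [327 139  18  18 203] [ 0.5229 -0.2733] [0.0614 0.1036] 3.3 z 0.0015
side cork [291 184  40  24 373] [ 0.5916 -0.0261] [0.1037 0.1017] 74.3 z 0.0015
side cork [301 270  46  35 488] [0.5268 0.308 ] [0.1009 0.1   ] 81.9 z 0.0032
side bottle [336 122  15  19 223] top 0.097 cap c [ 0.4959 -0.2777] [0.039 0.044] [86. 86. 80.]
side bottle [341 145  12  12  61] top 0.1114 cap c [ 0.477  -0.1287] [0.022 0.038] [98. 95. 70.]
side bottle [344 159  20  12 102] top 0.0738 cap c [ 0.4579 -0.1015] [0.048 0.042] [84. 72. 31.]
side bottle [301 162  21  28 474] top 0.1149 cap c [ 0.5921 -0.0251] [0.044 0.045] [89. 88. 82.]
side bottle [311 246  31  31 316] top 0.1354 cap c [0.5249 0.3061] [0.051 0.032] [100. 101.  96.]
```

Both views agree: the bottle stands upright at the coaster centre within about 1–2 mm, at full height. The others haven't moved, and the arm is clear.

```bash
python3 -c "
from workcell import *
print(job_done())"
```

```text
the job is handed in; nothing more can be done
None
```

The middle bottle was turned over, stood on its cap let go of for about two seconds, and now stands upright again within about 2 mm of the middle of its coaster. I let go of it upside down twice, for about 1.9 s and then about 2.4 s. The other bottles haven't moved in the pictures, and the job was handed in at about 47 s.

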